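# Unpack the parcel case onto the hall turntable

## Task

Work the letter opener's blade into the slot under the front edge of the parcel case's lid and lever the lid up with it, swing the lid open past upright, and lay the opener back on its cork mat. Take all the cartons out of the case and stack them squarely in a single upright column in the middle of the turntable, largest at the bottom to smallest on top, each centred on the one below with edges parallel, then shut the lid again. Leave the other things on the turntable and the shelf where they are.

Things in the scene. Friction and masses are not known exactly. Their poses are not given: they have to be found in the camera images.
- case: wooden case fixed to the shelf, 300 (x) by 154 (y) by 64 mm high without lid; walls 7, floor 6 mm thick: inside 286 by 140, 58 mm deep. Two floor battens along x, 8 mm high, 6 wide, 70 mm apart, keep the row of cartons in the middle. Origin at the centre of its underside. Front (with the slot): -y side; hinge along the top of the +y side. Turned by up to 0.12 rad
- slot (a point): middle of the pry slot in the case's front wall, at the outer face: a gap 90 mm wide (x) and 7 mm high between wall and lid, running right through the 7 mm wall; only a thin blade fits. Axes as the case
- lid (a joint): angle of the case's wooden lid (304 by 156 by 7 mm, 160 g) about its hinge: 0 shut flat on the walls, 1.57 upright, stop at 2.2. A friction hinge (0.16 N m): the lid stays where it is left. It overhangs the case by only 2 mm and has no handle
- hinge (a point): point on the hinge line, at the middle of the lid's rear edge, level with the lid's underside; the hinge line runs along the case's x
- lid_edge (a point): middle of the lid's front edge on its underside, 156 mm from the hinge; moves with the lid
- opener: letter opener, 85 g: dark wooden handle 65 long, 20 wide, 22 mm high (x from -40 to +25 mm), lying on its flat underside, and a blunt steel blade 75 long, 20 wide, 2.5 mm thick, pointing to its +x, 11 mm above the underside. Origin on the handle's underside 25 mm behind its front end: a good place to grip across (y). It starts on the cork mat
- opener_tip (a point): tip of the opener's blade, 100 mm ahead (x) of the opener's origin and 11 mm above its underside
- mat: cork mat fixed to the shelf, 240 (x) by 110 (y) by 4 mm thick; origin at the centre of its underside. The opener's place
- turntable_mid (a point): middle of the turntable's top face, marked by an inlaid dark circle of 96 mm diameter, 34 mm above the shelf. The wooden lazy-susan disc is 280 mm in diameter; it turns about this point if pushed, with some friction
- carton_kraft: closed, taped cardboard carton, brown, the largest, 58 (its x) by 62 (its y) by 46 mm high, about 200 g; origin at the centre of its underside, z up. At the start it stands on the case's floor, between the battens, with room for fingers at its y sides but not at its x sides. Always present
- carton_blue: closed, taped cardboard carton, blue, the second largest, 54 (its x) by 56 (its y) by 42 mm high, about 160 g; origin at the centre of its underside, z up. At the start it stands on the case's floor, between the battens, with room for fingers at its y sides but not at its x sides. May be absent
- carton_green: closed, taped cardboard carton, green, the third largest, 50 (its x) by 50 (its y) by 38 mm high, about 130 g; origin at the centre of its underside, z up. At the start it stands on the case's floor, between the battens, with room for fingers at its y sides but not at its x sides. May be absent
- carton_red: closed, taped cardboard carton, red, the smallest, 44 (its x) by 44 (its y) by 34 mm high, about 100 g; origin at the centre of its underside, z up. At the start it stands on the case's floor, between the battens, with room for fingers at its y sides but not at its x sides. May be absent
- bell: copper hand bell standing on the turntable 105 mm from its middle, 60 mm in diameter, 62 mm high; origin at the centre of its underside. Leave alone
- paperweight: blue glass marble paperweight with a flat underside on the turntable 105 mm from its middle, 58 mm in diameter, 43 mm high; origin at the centre of its underside. Leave alone
- house_key: brass house key lying on the turntable 105 mm from its middle, 64 mm long (y), 4 mm thick; origin at its middle, on its underside. Leave alone
- tape_measure: chrome tape measure on the turntable 105 mm from its middle, 48 by 52 by 30 mm; origin at the centre of its underside. Leave alone
- glasses_case: black glasses case on the shelf, 62 by 155 by 40 mm; origin at the centre of its underside. Leave alone
- torch: yellow torch standing on its head on the shelf, 40 mm in diameter, 118 mm high; origin at the centre of its underside. Leave alone
- coin_bowl: blue ceramic bowl on the shelf, 110 mm in diameter, 45 mm high; origin at the centre of its underside. Leave alone
Not all that is in view belongs to the job. Leave any green or orange look-alike of the opener alone.

How it is judged:
By the outcome, as a careful person would: the job done as asked, in the order asked, and still so for the second after the job is handed in, with the robot touching nothing.
Of carton_blue, carton_green, carton_red only 2 to 3 are there at a start; the rules pass over those that are not, and their reading is None.
At some moment in a run one of opener, carton_kraft may be knocked a few centimetres aside while the robot is not near it.
It also fails if it takes over 210 s, if anything falls off the work surface, if the arm or the gripper's body presses on something with over 40 N, if the wrist force passes 120 N, or if a joint passes its speed limit or range.

## Robot

A 6-joint arm with a two-finger parallel gripper is mounted at the origin on the work surface. World frame = base frame: x ahead of the robot, y to its left, z up, the work surface at z = 0. Lengths are in m, angles in degrees, forces in N, time in s.
With the tool pointing down it reaches from about 0.275 to 0.75 m from the base axis. Payload 10.2 kg.
Tool frame: the origin (TCP) lies midway between the tips of the shut fingers; the grasp point (between the pads) lies 19 mm behind it; z points along the fingers, y is the line along which they close (so a half turn about z gives the same grasp; the last joint's range is limited). The gripper opens to 85 mm and grips with 20 to 120 N. Pads are 22 mm wide; open, the fingers measure 114 mm over their backs; the gripper's body (76 mm by 85 mm) begins 54 mm behind the grasp point. The pads swing forward as they close: fully open they stand 13 mm farther back than shut.
Start: joints at [51.715, 17.928, 85.812, -0, 76.261, -12.8], TCP at [0.226, 0.474, 0.231] pointing down, gripper open.
Joint ranges: [-168.41, 168.41], [-55.51, 124.54], [10.69, 146.95], [-70.63, 250.63], [1, 178], [-165.06, 165.06]. Speed limits (degrees/s): [136.94, 136.94, 172.46, 180, 180, 180].

## Interface

Orientations are given as [roll, pitch, yaw] about the fixed x, y, z axes, in that order (R = Rz(yaw) Ry(pitch) Rx(roll)).
In Python, from workcell import ctrl gives the robot as it stands. The module is installed in compiled form; this text tells all that it offers.
- The arm moves only by the tool step_arm, never from a script. Its argument "moves" is one flat list of numbers, 7 for each row, row after row: the closure, from -1 (fully open) to 1 (shut), then the shift along the world's x, y, z scaled (see below), then the turn, a rotation vector about the world's x, y, z scaled (see below). In form: [fingers, tx, ty, tz, wx, wy, wz, fingers, tx, ty, tz, wx, wy, wz, ...]. A call has 1 to 10 rows; each row shifts and turns the commanded pose from where the row before left it; what a row does not reach is not made up. The controller multiplies each number of a shift by 150 mm and each number of a turn by 90 degrees. A row lasts 1/8 s, in which the tool goes at most 62.5 mm and 10.7 degrees, less where a joint would pass 70% of its speed; a pose out of reach is approached as far as the arm can. A call with a number of a shift or a turn outside -1 to 1 is refused whole. A call with a gripper value outside its range is refused whole. The fingers move at their own pace and stop on an object; the grip force is fixed at half the most. Time passes only in rows, so rows that do not move let the fingers close. It gives the time, the measured TCP pose, the force, the opening and the grip force at its end, in the units of the state.
- ctrl.get_obs(): the state, without advancing time (a new reading comes with each control period).
- ctrl.read_camera(name): name is "scene" or "side" or "wrist"; returns a dict with "image" (384x512x3 uint8, red, green, blue), "vertical_fov" (degrees; the focal length in pixels is half the picture's height over the tangent of half this angle, whatever the lens; pixels are square), "cx", "cy" (the principal point, pixels), "eye" and "rotation" of the camera in the world. Camera axes: x right, y up, looking along -z (the intrinsics and any distortion apply to the point x, -y, -z); pixel columns grow to the right and rows downward; lengths in m; the calibration is good to about 2 mm. A picture is of the moment at which its call begins. There is no depth.
- ctrl.close_job(): hands the job in; it is judged then, once.
The state is a dict: "time_s": time; "joints": joint angles; "joint_vel": joint speeds; "joint_efforts": joint torques, N m; "tcp_pos": TCP position; "tcp_rot": TCP orientation; "contact_force": force on the tool from outside, world axes, zero at the start; "moment": the same for the moment, N m; "opening": finger opening in m; "grip_force": force on a finger pad.
Only numpy, scipy, OpenCV 4.12 (cv2) and the standard library are available. Lean on these libraries where they do the work, as an engineer would, in place of code of your own. Each camera call takes 0.05 s, during which the arm holds its last target. There are 200 camera calls.

## Working session

There is one attempt and no reset: what is moved stays moved. The work goes in short steps, Python scripts to look and compute and a tool call to move; the robot and the scene stay as the last step left them, time stands still between calls to the robot, and variables do not carry over. Pictures are saved under pics/ and viewed, at most 14 in all, crops included, and the job is handed in when it is done.

Besides the shell and the picture viewer there is one more tool, called as name(argument=value, ...) on one line, values as JSON. step_arm: Moves the arm, as the interface text tells. Its arguments: {"type":"object","properties":{"moves":{"type":"array","items":{"type":"number"}}},"required":["moves"]}

```bash
mkdir -p pics; ls; cat > h.py <<'E'
import numpy as np,cv2
from workcell import ctrl
def cam(n):
    c=ctrl.read_camera(n); c['f']=192/np.tan(np.radians(c['vertical_fov'])/2); c['R']=np.array(c['rotation']).reshape(3,3) ; c['eye']=np.array(c['eye']); return c
def ray(c,u,v):
    d=np.array([(u-c['cx'])/c['f'],-(v-c['cy'])/c['f'],-1.0]); return c['R']@d
def onz(c,u,v,z):
    d=ray(c,u,v); return c['eye']+d*(z-c['eye'][2])/d[2]
def proj(c,p):
    q=c['R'].T@(np.array(p)-c['eye']); return c['cx']+c['f']*q[0]/-q[2], c['cy']-c['f']*q[1]/-q[2]
def save(c,n): cv2.imwrite('pics/'+n,c['image'][...,::-1])
E
python3 - <<'E'
from h import *
ims=[]
for n in ['scene','side','wrist']:
    c=cam(n); save(c,n+'0.png'); print(n,{k:c[k] for k in c if k not in('image','R')})
    np.save(n+'0.npy',c,allow_pickle=True)
print(ctrl.get_obs())
E
```

```text
picsTraceback (most recent call last):
  File "<stdin>", line 4, in <module>
  File "h.py", line 4, in cam
    c=ctrl.read_camera(n); c['f']=192/np.tan(np.radians(c['vertical_fov'])/2); c['R']=np.array(c['rotation']).reshape(3,3) ; c['eye']=np.array(c['eye']); return c
                                                                                      ~~~~~~~~~~~~~~~~~~~~~~~~~~~~~~~^^^^^
ValueError: cannot reshape array of size 3 into shape (3,3)
```

```bash
sed -i "s/np.array(c\['rotation'\]).reshape(3,3)/Rot.from_euler('xyz',c['rotation'],degrees=True).as_matrix()/; 1a from scipy.spatial.transform import Rotation as Rot" h.py
python3 - <<'E'
from h import *
for n in ['scene','side','wrist']:
    c=cam(n); save(c,n+'0.png'); print(n,{k:c[k] for k in c if k not in('image','R')})
    np.save(n+'0.npy',c,allow_pickle=True)
print(ctrl.get_obs())
E
```

```text
scene {'vertical_fov': 46.69991164893059, 'cx': 251.2106721276201, 'cy': 195.16502435467277, 'eye': array([ 1.2675081 , -0.15249722,  1.04375023]), 'rotation': array([ 3.96566763e+01, -4.43113867e-02,  8.17136088e+01]), 'f': np.float64(444.7512031334185)}
side {'vertical_fov': 48.60097001282392, 'cx': 253.98260515641516, 'cy': 192.54761205837036, 'eye': array([-0.12164172, -0.64205888,  0.82790012]), 'rotation': array([ 47.34189873,  -0.33412141, -44.49089406]), 'f': np.float64(425.22326630497287)}
wrist {'vertical_fov': 66.95133110760727, 'cx': 256.2986255220869, 'cy': 192.0972316774402, 'eye': array([0.16819596, 0.5018206 , 0.37379942]), 'rotation': array([-1.49384058e+01,  4.67777669e-02,  6.45227183e+01]), 'f': np.float64(290.3482122378249)}
{'time_s': 0.2, 'joints': array([ 5.17158574e+01,  1.79477620e+01,  8.58358677e+01,  1.18608354e-03,
        7.62627549e+01, -1.27999555e+01]), 'joint_vel': array([-0.0646878 , -0.05944792, -0.14908052,  0.00213505, -0.04824614,
       -0.01416005]), 'joint_efforts': array([-1.76780927e-04, -4.12021601e+01, -2.59612083e+01, -1.97835602e-04,
        2.98220606e-03, -4.21765901e-05]), 'tcp_pos': array([0.22579902, 0.4737955 , 0.23095863]), 'tcp_rot': array([-1.79955023e+02, -1.13997035e-02,  1.54515526e+02]), 'contact_force': array([ 0.47266107,  0.08422437, -0.43785392]), 'moment': array([ 0.03529636, -0.03191641,  0.00045548]), 'grip_force': 0.0, 'opening': 0.08571104997263224}
```

View pics/scene0.png

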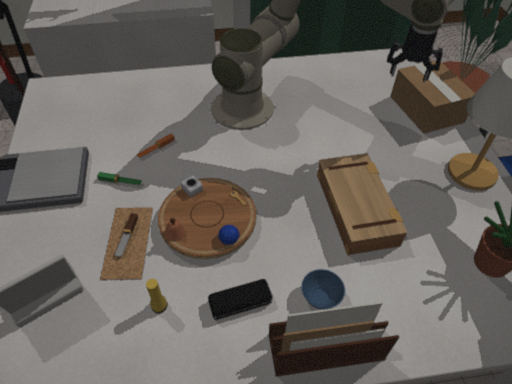

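View pics/side0.png

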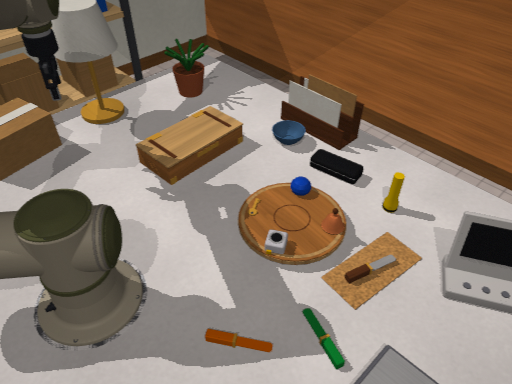

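```bash
python3 - <<'E'
from h import *
s=np.load('scene0.npy',allow_pickle=True).item();d=np.load('side0.npy',allow_pickle=True).item()
def crop(c,u,v,w,h,k): return cv2.resize(c['image'][v:v+h,u:u+w],None,fx=k,fy=k,interpolation=cv2.INTER_CUBIC)
a=crop(s,310,145,100,110,4)   #400x440
b=crop(d,132,100,125,85,3.2) #400x272
e=crop(s,95,200,64,85,3.2) 
e2=crop(d,320,230,110,75,3.2)
im=np.zeros((600,800,3),np.uint8);im[:440,:400]=a;im[:272,400:]=b;im[280:280+240,400:400+352]=e2
cv2.imwrite('pics/c1.png',im[...,::-1])
E
```

```text
(no output)
```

View pics/c1.png

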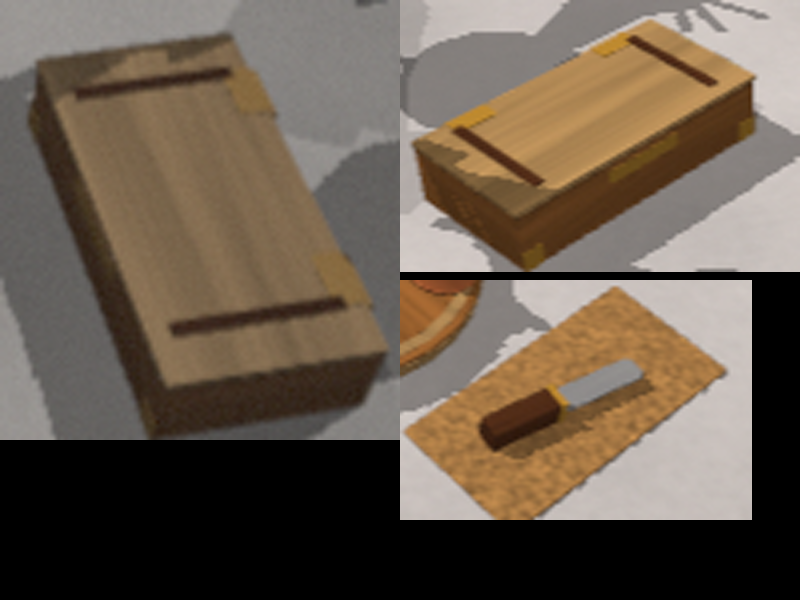

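```bash
python3 - <<'E'
from h import *
s=np.load('scene0.npy',allow_pickle=True).item();d=np.load('side0.npy',allow_pickle=True).item()
S=lambda u,v:(u/4+310-.4,v/4+145-.4)
D=lambda u,v:((u-400)/3.2+132-.4,v/3.2+100-.4)
D2=lambda u,v:((u-400)/3.2+320-.4,(v-280)/3.2+230-.4)
# order: (-x,-y),(-x,+y),(+x,+y),(+x,-y)
sc=np.array([onz(s,*S(*p),.071)[:2] for p in[(38,60),(232,36),(385,350),(168,387)]])
dc=np.array([onz(d,*D(*p),.071)[:2] for p in[(522,218),(414,145),(652,20),(755,78)]])
for n,c in(('sc',sc),('d',dc)):
    print(n,c.round(4).tolist(),c.mean(0).round(4),np.linalg.norm(np.roll(c,-1,0)-c,axis=1).round(4))
    x=(c[3]+c[2]-c[0]-c[1]);print('yaw',np.degrees(np.arctan2(x[1],x[0])))
# slot plate
print('plate',[onz(d,*D(*p),.0605).round(4).tolist() for p in[(612,178),(678,140)]])
# opener: tip, handle rear top etc
print('side tip',onz(d,*D2(640,366),.015),'collar mid',onz(d,*D2(560,393),.02),'rear top',onz(d,*D2(486,435),.02))
for n,c in(('s',s),('d',d)):
    hsv=cv2.cvtColor(c['image'],cv2.COLOR_RGB2HSV)
    # turntable circle
    R=[(150,170,110,95),(235,175,120,95)][n=='d']
    print(n,[c['image'][q[1],q[0]].tolist() for q in ([(208,217),(132,220),(124,243),(115,262)] if n=='s' else [(292,217),(357,273),(385,264),(400,250)])])
E
python3 - <<'E'
import cv2,sys
sys.path.insert(0,'.')
E
python3 - <<'E'
from h import *
s=np.load('scene0.npy',allow_pickle=True).item();d=np.load('side0.npy',allow_pickle=True).item()
def crop(c,u,v,w,h,k): return cv2.resize(c['image'][v:v+h,u:u+w],None,fx=k,fy=k,interpolation=cv2.INTER_CUBIC)
im=np.zeros((600,800,3),np.uint8)
im[:300,:400]=crop(s,155,170,100,75,4)[:300]
im[:300,400:800]=crop(d,242,180,100,75,4)
im[300:600,:260]=crop(s,98,205,52,60,5)
im[300:600,300:720]=crop(d,335,245,84,60,5)
cv2.imwrite('pics/c2.png',im[...,::-1])
E
```

```text
sc [[0.3602, 0.1892], [0.3566, 0.3432], [0.6549, 0.353], [0.6627, 0.2018]] [0.5086 0.2718] [0.1541 0.2985 0.1514 0.3027]
yaw 2.1288238292273527
d [[0.3597, 0.1782], [0.3515, 0.3355], [0.6538, 0.3508], [0.6568, 0.196]] [0.5054 0.2651] [0.1574 0.3027 0.1548 0.2976]
yaw 3.1577464918751716
plate [[0.4602, 0.1794, 0.0605], [0.5425, 0.1818, 0.0605]]
side tip [ 0.58468001 -0.41772391  0.015     ] collar mid [ 0.51551744 -0.39144549  0.02      ] rear top [ 0.44542175 -0.37580285  0.02      ]
s [[117, 84, 59], [63, 42, 34], [107, 108, 105], [116, 92, 64]]
d [[152, 95, 45], [78, 42, 22], [130, 126, 125], [184, 132, 75]]
```

View pics/c2.png

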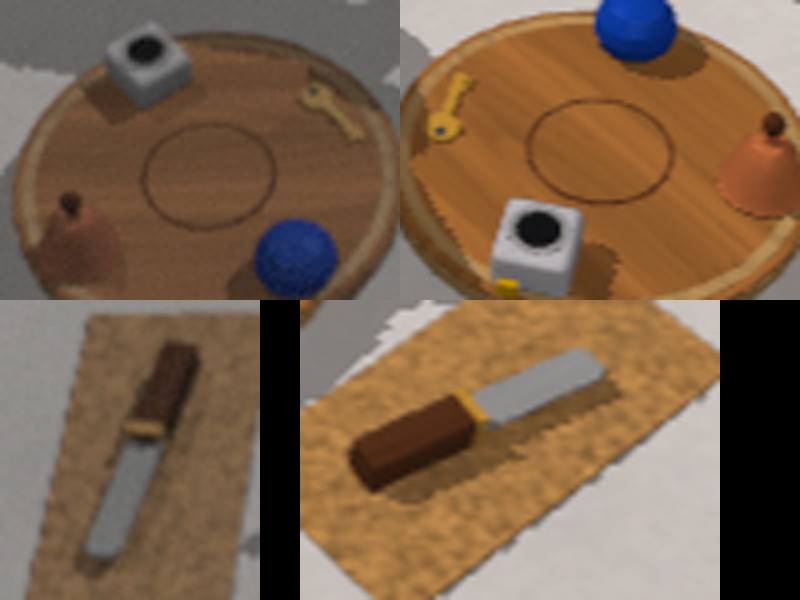

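```bash
python3 - <<'E'
from h import *
s=np.load('scene0.npy',allow_pickle=True).item();d=np.load('side0.npy',allow_pickle=True).item()
S=lambda u,v:(u/4+155-.4,v/4+170-.4); D=lambda u,v:((u-400)/4+242-.4,v/4+180-.4)
S2=lambda u,v:(u/5+98-.4,(v-300)/5+205-.4); D2=lambda u,v:((u-300)/5+335-.4,(v-300)/5+245-.4)
P=lambda a,b:(np.array(a)+b)/2
for nm,c,f,pts in (('s',s,S,[(142,176),(275,176),(208,124),(208,230)]),('d',d,D,[(527,150),(674,150),(600,99),(600,204)])):
    q=np.array([onz(c,*f(*p),.034)[:2] for p in pts]); print(nm,q.round(4).tolist(),P(q[0],q[1]),P(q[2],q[3]))
for nm,c,f,pts in (('s',s,S2,[(103,548),(145,438),(150,420),(180,348)]),('d',d,D2,[(587,362),(480,415),(467,400),(356,460)])):
    # tip top z .0163, blade start, collar top z .026
    q=np.array([onz(c,*f(*p),z)[:2] for p,z in zip(pts,(.0163,.0163,.026,.026))]);e=q[0]-q[3]; print(nm,'opener',q.round(4).tolist(),np.degrees(np.arctan2(e[1],e[0])))
E
```

```text
s [[0.4819, -0.2133], [0.4955, -0.1195], [0.441, -0.1629], [0.5358, -0.1706]] [ 0.4886897  -0.16643335] [ 0.48840168 -0.16676853]
d [[0.4557, -0.1327], [0.5241, -0.1992], [0.5251, -0.134], [0.4544, -0.1972]] [ 0.48990262 -0.1659222 ] [ 0.48976197 -0.16559133]
s opener [[0.5783, -0.4146], [0.5082, -0.3945], [0.5034, -0.3898], [0.4546, -0.3744]] -17.993655914723973
d opener [[0.5776, -0.4146], [0.5134, -0.3965], [0.5089, -0.3901], [0.4434, -0.3743]] -16.693120149090365
```

step_arm(moves=[-1, 0.21, -0.21, 0.07, 0, 0, 0, -1, 0.21, -0.21, 0.07, 0, 0, 0, -1, 0.21, -0.21, 0.07, 0, 0, 0, -1, 0.21, -0.21, 0.07, 0, 0, 0, -1, 0.21, -0.21, 0.07, 0, 0, 0, -1, 0.21, -0.21, 0.07, 0, 0, 0, -1, 0.21, -0.21, 0.07, 0, 0, 0, -1, 0, 0, 0, 0, 0, 0, -1, 0, 0, 0, 0, 0, 0])

```text
time_s: 1.32
tcp_pos: [0.446, 0.2537, 0.3044]
tcp_rot: [-180.0, -0.0, 154.5]
contact_force: [-0.7, -0.5, -1.4]
opening: 0.0854
grip_force: 0.0
```

```bash
python3 - <<'E'
from h import *
c=cam('wrist');np.save('w1.npy',c,allow_pickle=True)
cv2.imwrite('pics/w1.png',cv2.resize(c['image'],(800,600),interpolation=cv2.INTER_CUBIC)[...,::-1])
print(c['eye'],c['rotation'],ctrl.get_obs()['tcp_pos'])
E
```

```text
[0.38843734 0.28161038 0.4474132 ] [-1.49071305e+01  1.21737691e-02  6.45223104e+01] [0.44576428 0.2539537  0.30451929]
```

View pics/w1.png

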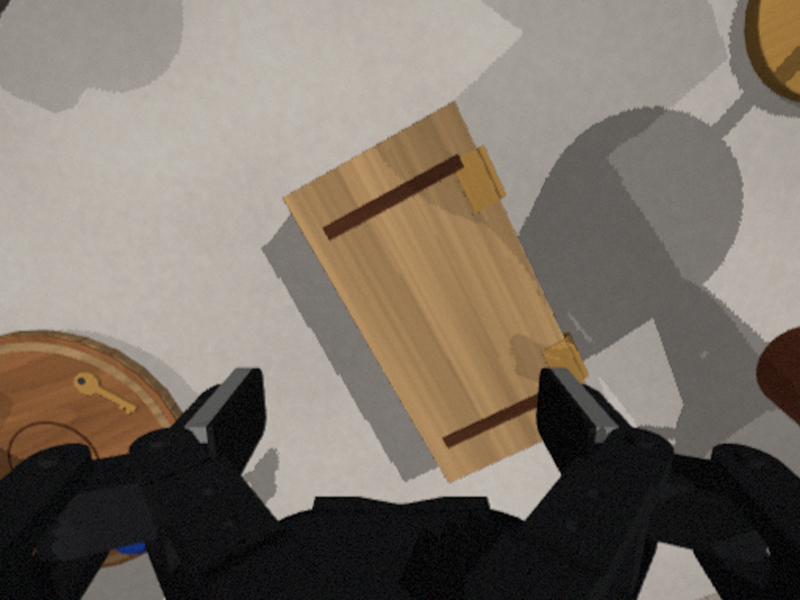

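```bash
python3 - <<'E'
from h import *
c=np.load('w1.npy',allow_pickle=True).item()
W=lambda u,v:((u+.5)*.64-.5,(v+.5)*.64-.5)
q=np.array([onz(c,*W(*p),.071)[:2] for p in[(283,198),(455,101),(450,483)]])
print(q.round(4).tolist(),np.linalg.norm(q[1]-q[0]),np.linalg.norm(q[2]-q[0]));e=q[2]-q[0];print(np.degrees(np.arctan2(e[1],e[0])));e=q[1]-q[0];print(np.degrees(np.arctan2(e[1],e[0]))-90, 'centre',(q[1]+q[2])/2)
E
```

```text
[[0.3603, 0.1893], [0.3536, 0.3443], [0.6632, 0.203]] 0.1551958532450214 0.30321485854133456
2.604080245004898
2.489158711690692 centre [0.50841695 0.27367919]
```

step_arm(moves=[-1, 0.0133, -0.237, 0, 0, 0, -0.1059, -1, 0.0133, -0.237, 0, 0, 0, -0.1059, -1, 0.0133, -0.237, 0, 0, 0, -0.1059, -1, 0.0133, -0.237, 0, 0, 0, -0.1059, -1, 0.0133, -0.237, 0, 0, 0, -0.1059, -1, 0.0133, -0.237, 0, 0, 0, -0.1059, -1, 0.0133, -0.237, 0, 0, 0, -0.1059, -1, 0.0133, -0.237, 0, 0, 0, -0.1059, -1, 0.0133, -0.237, 0, 0, 0, -0.1059])

```text
time_s: 2.5
tcp_pos: [0.4642, -0.0665, 0.3047]
tcp_rot: [-180.0, -0.0, 68.5]
contact_force: [0.3, -0.2, -0.1]
opening: 0.0852
grip_force: 0.0
```

step_arm(moves=[-1, 0.0133, -0.237, 0, 0, 0, -0.1059, -1, 0.0133, -0.237, 0, 0, 0, -0.1059, -1, 0.0133, -0.237, 0, 0, 0, -0.1059, -1, 0.0133, -0.237, 0, 0, 0, -0.1059, -1, 0.0133, -0.237, 0, 0, 0, -0.1059, -1, 0.0133, -0.237, 0, 0, 0, -0.1059, -1, 0.0133, -0.237, 0, 0, 0, -0.1059, -1, 0.0133, -0.237, 0, 0, 0, -0.1059, -1, 0.0133, -0.237, 0, 0, 0, -0.1059, -1, 0, 0, -0.3, 0, 0, 0])

```text
time_s: 3.75
tcp_pos: [0.4834, -0.3883, 0.2611]
tcp_rot: [179.8, -0.3, -17.2]
contact_force: [0.9, -0.4, -0.5]
opening: 0.0854
grip_force: 0.0
```

step_arm(moves=[-1, 0, 0, -0.3, 0, 0, 0, -1, 0, 0, 0, 0, 0, 0])

```text
time_s: 4.0
tcp_pos: [0.482, -0.3845, 0.2119]
tcp_rot: [-179.8, 0.3, -17.0]
contact_force: [-0.1, -0.0, 0.6]
opening: 0.0854
grip_force: 0.0
```

```bash
python3 - <<'E'
from h import *
c=cam('wrist');np.save('w2.npy',c,allow_pickle=True)
cv2.imwrite('pics/w2.png',cv2.resize(c['image'],(800,600),interpolation=cv2.INTER_CUBIC)[...,::-1])
o=ctrl.get_obs();print(o['tcp_pos'],o['tcp_rot'],o['joints'])
E
```

```text
[ 0.48269275 -0.3855122   0.21489871] [-1.79945225e+02  7.50631216e-02 -1.69743027e+01] [-4.94673116e+01  3.05233594e+01  6.97370305e+01  5.97082396e-03
  7.98323478e+01  5.75059681e+01]
```

View pics/w2.png

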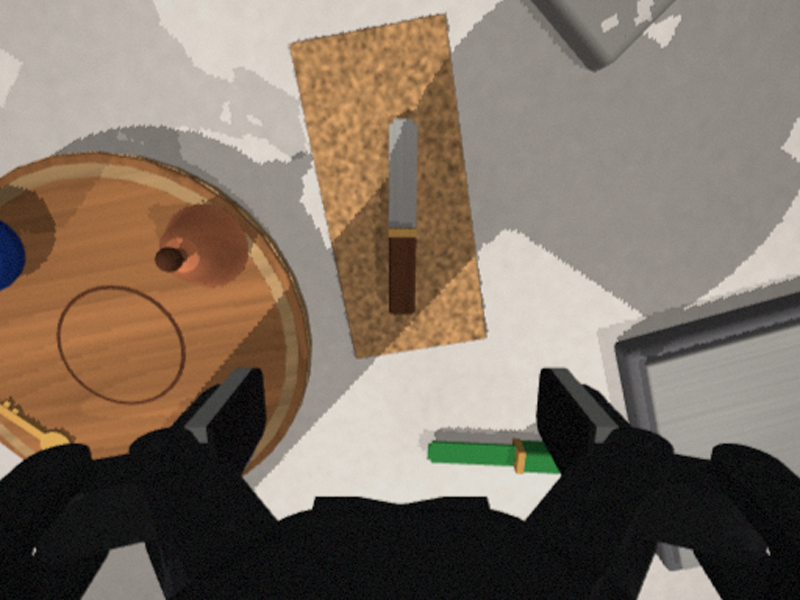

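```bash
python3 - <<'E'
from h import *
c=np.load('w2.npy',allow_pickle=True).item()
W=lambda u,v:((u+.5)*.64-.5,(v+.5)*.64-.5)
t=onz(c,*W(403,119),.0163);f=onz(c,*W(402,237),.026);r=onz(c,*W(401.5,313),.015);print(t,f,r);e=t-r;print(np.degrees(np.arctan2(e[1],e[0])),np.linalg.norm(e[:2]), 'origin',t-.1*e/np.linalg.norm(e))
u,v=W(122,345);print(onz(c,u,v,.034))
m=np.array([onz(c,*W(*p),.004)[:2] for p in[(290,44),(446,14),(486,336),(357,357)]]);print('mat',m.mean(0),m.tolist());e=m[0]+m[1]-m[2]-m[3];print(np.degrees(np.arctan2(e[1],e[0])))
E
```

```text
[ 0.58285867 -0.41582321  0.0163    ] [ 0.50573542 -0.39165317  0.026     ] [ 0.44774347 -0.37359332  0.015     ]
-17.356496536554495 0.141560871610196 origin [ 0.48741598 -0.38599285  0.01538171]
[ 0.49038504 -0.16618804  0.034     ]
mat [ 0.5294658  -0.39456978] [[0.6536623858432161, -0.3553489212916401], [0.6397158127132839, -0.4637644627457672], [0.4056819523688845, -0.4329953008630534], [0.4188030436076049, -0.3261704525957689]]
-7.285696394173183
```

step_arm(moves=[-1, 0.025, -0.004, -0.27, 0, 0, -0.004, -1, 0, 0, -0.27, 0, 0, 0, -1, 0, 0, -0.27, 0, 0, 0, -1, 0, 0, -0.27, 0, 0, 0, -1, 0, 0, -0.2, 0, 0, 0, -1, 0, 0, -0.09, 0, 0, 0, -1, 0, 0, 0, 0, 0, 0, -1, 0, 0, 0, 0, 0, 0])

```text
time_s: 5.05
tcp_pos: [0.4869, -0.3878, 0.0112]
tcp_rot: [179.9, -0.2, -17.4]
contact_force: [-0.2, 0.3, 0.8]
opening: 0.0855
grip_force: 0.0
```

step_arm(moves=[1, 0, 0, 0, 0, 0, 0, 1, 0, 0, 0, 0, 0, 0, 1, 0, 0, 0, 0, 0, 0, 1, 0, 0, 0, 0, 0, 0, 1, 0, 0, 0, 0, 0, 0, 1, 0, 0, 0, 0, 0, 0, 1, 0, 0, 0, 0, 0, 0, 1, 0, 0, 0, 0, 0, 0])

```text
time_s: 6.05
tcp_pos: [0.4862, -0.3873, 0.0097]
tcp_rot: [180.0, -0.0, -17.4]
contact_force: [-0.5, 0.2, 5.9]
opening: 0.0189
grip_force: 59.9
```

step_arm(moves=[1, 0, 0, 0.1, 0, 0, 0, 1, 0, 0, 0.25, 0, 0, 0, 1, 0, 0, 0.3, 0, 0, 0, 1, 0, 0, 0.3, 0, 0, 0, 1, 0, 0, 0.3, 0, 0, 0, 1, 0, 0, 0.1, 0, 0, 0, 1, 0.0194, 0.27, 0, 0, 0, 0.111, 1, 0.0194, 0.27, 0, 0, 0, 0.111, 1, 0.0194, 0.27, 0, 0, 0, 0.111, 1, 0.0194, 0.27, 0, 0, 0, 0.111])

```text
time_s: 7.3
tcp_pos: [0.4972, -0.2235, 0.2107]
tcp_rot: [-179.9, 0.1, 22.9]
contact_force: [-1.0, 0.6, -0.4]
opening: 0.0186
grip_force: 59.1
```

step_arm(moves=[1, 0.0194, 0.27, 0, 0, 0, 0.111, 1, 0.0194, 0.27, 0, 0, 0, 0.111, 1, 0.0194, 0.27, 0, 0, 0, 0.111, 1, 0.0194, 0.27, 0, 0, 0, 0.111, 1, 0.0194, 0.27, 0, 0, 0, 0.111, 1, 0.0194, 0.27, 0, 0, 0, 0.111, 1, 0.0194, 0.27, 0, 0, 0, 0.111, 1, 0, 0, 0, 0, 0, 0, 1, 0, 0, 0, 0, 0, 0])

```text
time_s: 8.43
tcp_pos: [0.5177, 0.0581, 0.2111]
tcp_rot: [-179.9, 0.0, 92.4]
contact_force: [-0.1, -1.2, -1.0]
opening: 0.0187
grip_force: 59.2
```

```bash
python3 - <<'E'
from h import *
im=np.zeros((600,800,3),np.uint8)
c=cam('wrist');np.save('w3.npy',c,allow_pickle=True); im[:300,:400]=cv2.resize(c['image'],(400,300),interpolation=cv2.INTER_AREA)
s=cam('scene');d=cam('side');np.save('s3.npy',s,allow_pickle=True);np.save('d3.npy',d,allow_pickle=True)
o=ctrl.get_obs();p=o['tcp_pos'];print(p,o['tcp_rot'],o['contact_force'])
for c,x,y in((s,400,0),(d,0,300)):
    u,v=map(int,proj(c,p+[0,.05,0]));u=max(50,min(u,462));v=max(37,min(v,346));print(u-50,v-37)
    im[y:y+300,x:x+400]=cv2.resize(c['image'][v-37:v+38,u-50:u+50],(400,300),interpolation=cv2.INTER_CUBIC)
w=np.load('w3.npy',allow_pickle=True).item();im[300:,400:]=cv2.resize(w['image'][150:300,156:356],(400,300))
cv2.imwrite('pics/w3.png',im[...,::-1])
E
```

```text
[0.51801021 0.05752988 0.21155671] [-1.79969892e+02  1.96828012e-03  9.23705071e+01] [-0.43111014  0.60227752 -0.86906445]
259 131
176 76
```

View pics/w3.png

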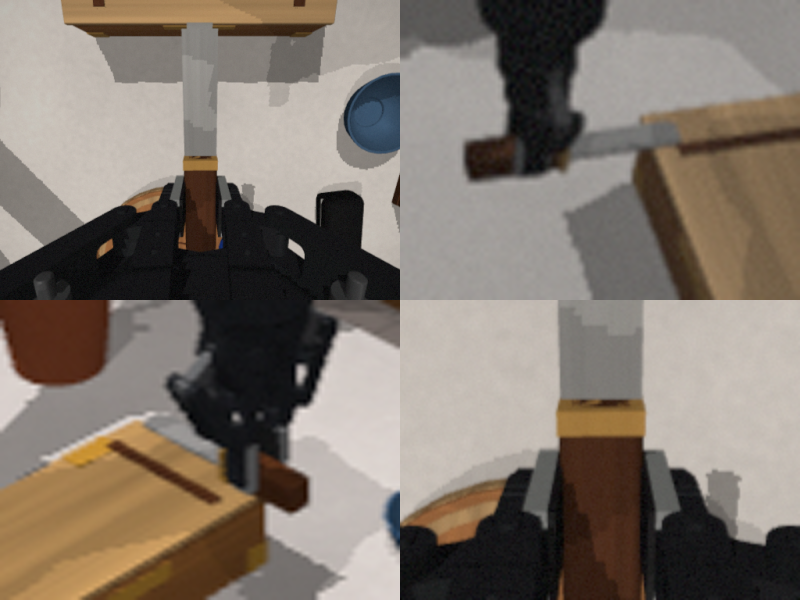

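```bash
python3 - <<'E'
from h import *
w=np.load('w3.npy',allow_pickle=True).item();s=np.load('s3.npy',allow_pickle=True).item()
p=np.array([.518,.0575,.2116])
t=onz(w,256,29.6,.2116+.0066);print('tip if flat',t)
def tri(a,b):
    (c1,u1,v1),(c2,u2,v2)=a,b
    A=np.stack([ray(c1,u1,v1),-ray(c2,u2,v2)],1);x=np.linalg.lstsq(A,c2['eye']-c1['eye'],rcond=None)[0]
    q1=c1['eye']+A[:,0]*x[0];q2=c2['eye']-A[:,1]*x[1];return (q1+q2)/2,np.linalg.norm(q1-q2)
print(tri((w,256,29.6),(s,259+278/4-.4,131+133/4-.4)))
# pixel-precise tip row: brightness profile down column 256
g=w['image'][15:60,250:262].mean((1,2));print(g.round().astype(int))
# scene blade end profile
for z in(.2116,.2156,.2186,.2216): print(z,proj(w,[.5137,.1555,z]),proj(s,[.5137,.1555,z]))
E
```

```text
tip if flat [0.5145469  0.15766859 0.2182    ]
(array([0.51447787, 0.15753286, 0.21702425]), np.float64(0.0008494760791108124))
[138 138 137 137 136 136 139 140 141 142 142 142 142 137 128 127 128 129
 129 130 131 131 131 131 131 132 131 131 131 132 131 132 132 131 131 131
 131 131 131 130 131 131 131 131 131]
0.2116 (np.float64(253.93232132774997), np.float64(39.109305732831075)) (np.float64(327.137975790439), np.float64(165.14500382272044))
0.2156 (np.float64(253.84439075062681), np.float64(36.78373765041931)) (np.float64(327.3439141523182), np.float64(164.0699538599984))
0.2186 (np.float64(253.77480087430567), np.float64(34.94324028845233)) (np.float64(327.4990982333653), np.float64(163.25985398825782))
0.2216 (np.float64(253.7018370870628), np.float64(33.01351049097582)) (np.float64(327.6549125310358), np.float64(162.44646422748832))
```

step_arm(moves=[1, 0, 0, -0.2, 0, 0, 0, 1, 0, 0, -0.3, 0, 0, 0, 1, 0, 0, -0.3, 0, 0, 0, 1, 0, 0, -0.2, 0, 0, 0, 1, 0, 0, -0.043, 0, 0, 0, 1, 0, 0, 0, 0, 0, 0, 1, 0, 0, 0, 0, 0, 0])

```text
time_s: 9.45
tcp_pos: [0.5189, 0.0582, 0.0567]
tcp_rot: [179.9, 0.0, 92.5]
contact_force: [-0.3, 0.2, -0.5]
opening: 0.0184
grip_force: 59.2
```

```bash
python3 - <<'E'
from h import *
o=ctrl.get_obs();p=o['tcp_pos'];print(p,o['tcp_rot'],o['contact_force'])
s=cam('scene');d=cam('side');w=cam('wrist')
im=np.zeros((600,800,3),np.uint8)
im[:300,:400]=cv2.resize(w['image'],(400,300),interpolation=cv2.INTER_AREA)
for c,x,y in((s,400,0),(d,0,300)):
    u,v=map(int,proj(c,p+[0,.1,0]));print(u-40,v-30)
    im[y:y+300,x:x+400]=cv2.resize(c['image'][v-30:v+30,u-40:u+40],(400,300),interpolation=cv2.INTER_CUBIC)
u,v=map(int,proj(w,p+[0,.1,0.005]));im[300:,400:]=cv2.resize(w['image'][0:75,200:300],(400,300),interpolation=cv2.INTER_CUBIC)
cv2.imwrite('pics/w4.png',im[...,::-1])
E
```

```text
[0.51885818 0.05823304 0.05666617] [1.79863936e+02 2.01446847e-02 9.24729657e+01] [-0.27397785  0.17936402 -0.50332081]
281 174
177 121
```

View pics/w4.png

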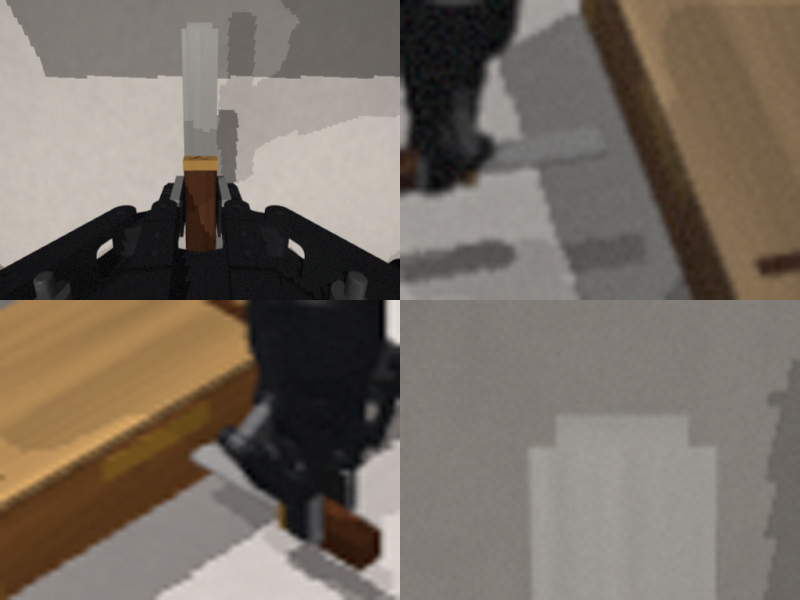

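step_arm(moves=[1, -0.003, 0.06, -0.005, 0, 0, 0, 1, -0.003, 0.06, 0, 0, 0, 0, 1, -0.003, 0.06, 0, 0, 0, 0, 1, -0.002, 0.05, 0, 0, 0, 0, 1, -0.001, 0.03, 0, 0, 0, 0, 1, -0.001, 0.03, 0, 0, 0, 0, 1, 0, 0, 0, 0, 0, 0])

```text
time_s: 10.48
tcp_pos: [0.5161, 0.1021, 0.0546]
tcp_rot: [-180.0, 0.0, 92.5]
contact_force: [-0.4, -0.4, -1.0]
opening: 0.0187
grip_force: 59.2
```

step_arm(moves=[1, -0.001, 0.03, 0, 0, 0, 0, 1, -0.001, 0.03, 0, 0, 0, 0, 1, -0.001, 0.03, 0, 0, 0, 0, 1, -0.001, 0.03, 0, 0, 0, 0, 1, -0.001, 0.03, 0, 0, 0, 0, 1, 0, 0, 0, 0, 0, 0, 1, 0, 0, 0, 0, 0, 0])

```text
time_s: 11.35
tcp_pos: [0.5154, 0.1244, 0.0546]
tcp_rot: [-180.0, 0.0, 92.5]
contact_force: [0.1, -1.1, -0.7]
opening: 0.0185
grip_force: 59.2
```

step_arm(moves=[1, 0, 0, 0.03, 0.0167, 0, 0, 1, 0, 0, 0.03, 0.0167, 0, 0, 1, 0, 0.007, 0.03, 0.0167, 0, 0, 1, 0, 0.01, 0.03, 0.0167, 0, 0, 1, 0, 0.013, 0.03, 0.0167, 0, 0, 1, 0, 0, 0, 0, 0, 0])

```text
time_s: 12.1
tcp_pos: [0.5157, 0.1287, 0.0775]
tcp_rot: [179.6, -7.5, 92.5]
contact_force: [0.6, 0.4, -1.2]
opening: 0.0185
grip_force: 59.1
```

```bash
python3 - <<'E'
from h import *
s=cam('scene');d=cam('side')
im=np.zeros((600,800,3),np.uint8)
for c,x,u,v in((s,0,300,130),(d,400,140,70)):
    im[0:400,x:x+400]=cv2.resize(c['image'][v:v+130,u:u+130],(400,400),interpolation=cv2.INTER_CUBIC)
cv2.imwrite('pics/w5.png',im[:400,:,::-1]); print(ctrl.get_obs()['tcp_pos'],ctrl.get_obs()['contact_force'])
E
```

```text
[0.51567155 0.12887858 0.07733469] [ 0.14052336  0.3376763  -0.30358473]
```

View pics/w5.png

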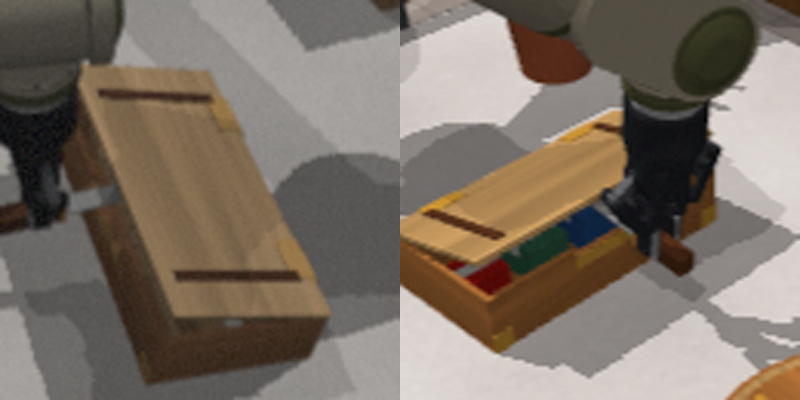

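step_arm(moves=[1, -0.002, 0.026, 0.073, 0, 0, 0, 1, -0.002, 0.027, 0.073, 0, 0, 0, 1, -0.002, 0.037, 0.065, 0, 0, 0, 1, -0.002, 0.038, 0.065, 0, 0, 0, 1, -0.002, 0.048, 0.058, 0, 0, 0, 1, -0.002, 0.049, 0.057, 0, 0, 0, 1, -0.003, 0.057, 0.049, 0, 0, 0, 1, -0.003, 0.058, 0.048, 0, 0, 0, 1, -0.003, 0.065, 0.038, 0, 0, 0, 1, -0.003, 0.065, 0.037, 0, 0, 0])

```text
time_s: 13.45
tcp_pos: [0.5117, 0.2001, 0.1619]
tcp_rot: [179.7, -7.5, 92.5]
contact_force: [0.0, -1.5, -1.7]
opening: 0.0187
grip_force: 59.1
```

step_arm(moves=[1, -0.003, 0.071, 0.026, 0, 0, 0, 1, -0.003, 0.071, 0.025, 0, 0, 0, 1, -0.003, 0.074, 0.013, 0, 0, 0, 1, -0.003, 0.074, 0.013, 0, 0, 0, 1, -0.003, 0.075, 0, 0, 0, 0, 1, -0.003, 0.076, 0, 0, 0, 0, 1, -0.003, 0.074, -0.013, 0, 0, 0, 1, -0.003, 0.074, -0.013, 0, 0, 0, 1, -0.003, 0.07, -0.024, 0, 0, 0, 1, 0, 0, 0, 0, 0, 0])

```text
time_s: 14.7
tcp_pos: [0.5074, 0.299, 0.1651]
tcp_rot: [179.7, -7.5, 92.6]
contact_force: [-0.4, -0.1, -0.7]
opening: 0.0184
grip_force: 59.2
```

```bash
python3 - <<'E'
from h import *
s=cam('scene');d=cam('side')
im=np.zeros((600,800,3),np.uint8)
for c,x,u,v in((s,0,300,100),(d,400,140,40)):
    im[0:400,x:x+400]=cv2.resize(c['image'][v:v+150,u:u+150],(400,400),interpolation=cv2.INTER_CUBIC)
cv2.imwrite('pics/w6.png',im[:400,:,::-1]); print(ctrl.get_obs()['tcp_pos'],ctrl.get_obs()['contact_force'])
E
```

```text
[0.50769619 0.29827956 0.16547891] [ 0.43521595 -0.84104543  0.30800609]
```

View pics/w6.png

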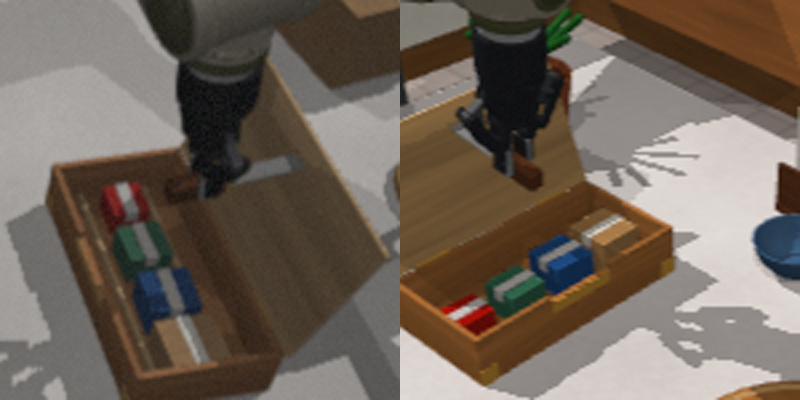

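step_arm(moves=[1, 0.014, -0.2, 0.05, 0, 0, 0, 1, 0.014, -0.35, 0.1, -0.0167, 0, 0, 1, 0.014, -0.35, 0.1, -0.0167, 0, 0, 1, 0.014, -0.35, 0.1, -0.0167, 0, 0, 1, 0.014, -0.25, 0.1, -0.0333, 0, 0, 1, -0.0194, -0.279, 0, 0, 0, -0.111, 1, -0.0194, -0.279, 0, 0, 0, -0.111, 1, -0.0194, -0.279, 0, 0, 0, -0.111, 1, -0.0194, -0.279, 0, 0, 0, -0.111, 1, -0.0194, -0.279, 0, 0, 0, -0.111])

```text
time_s: 16.05
tcp_pos: [0.5033, -0.1376, 0.2334]
tcp_rot: [180.0, -0.0, 42.2]
contact_force: [0.7, -0.3, -0.8]
opening: 0.0186
grip_force: 59.2
```

step_arm(moves=[1, -0.0194, -0.279, 0, 0, 0, -0.111, 1, -0.0194, -0.279, 0, 0, 0, -0.111, 1, -0.0194, -0.279, 0, 0, 0, -0.111, 1, -0.0194, -0.279, 0, 0, 0, -0.111, 1, -0.0194, -0.279, 0, 0, 0, -0.111, 1, -0.0194, -0.279, 0, 0, 0, -0.111, 1, 0, 0, -0.2, 0, 0, 0, 1, 0, 0, 0, 0, 0, 0, 1, 0, 0, 0, 0, 0, 0])

```text
time_s: 17.18
tcp_pos: [0.4865, -0.3871, 0.2044]
tcp_rot: [180.0, -0.1, -17.4]
contact_force: [0.9, -0.1, -0.8]
opening: 0.0186
grip_force: 59.1
```

step_arm(moves=[1, 0, 0, -0.27, 0, 0, 0, 1, 0, 0, -0.27, 0, 0, 0, 1, 0, 0, -0.27, 0, 0, 0, 1, 0, 0, -0.27, 0, 0, 0, 1, 0, 0, -0.12, 0, 0, 0, 1, 0, 0, -0.06, 0, 0, 0, 1, 0, 0, -0.03, 0, 0, 0, 1, 0, 0, 0, 0, 0, 0, 1, 0, 0, 0, 0, 0, 0])

```text
time_s: 18.3
tcp_pos: [0.4866, -0.3874, 0.0105]
tcp_rot: [180.0, -0.1, -17.4]
contact_force: [-0.8, -0.5, -1.0]
opening: 0.0189
grip_force: 59.2
```

step_arm(moves=[1, 0, 0, -0.006, 0, 0, 0, -1, 0, 0, 0, 0, 0, 0, -1, 0, 0, 0, 0, 0, 0, -1, 0, 0, 0, 0, 0, 0, -1, 0, 0, 0, 0, 0, 0, -1, 0, 0, 0.2, 0, 0, 0, -1, 0, 0, 0.35, 0, 0, 0, -1, 0, 0, 0.35, 0, 0, 0, -1, 0, 0, 0.35, 0, 0, 0, -1, 0, 0, 0.35, 0, 0, 0])

```text
time_s: 19.55
tcp_pos: [0.486, -0.3869, 0.2506]
tcp_rot: [180.0, -0.0, -17.4]
contact_force: [-0.9, -0.5, 0.6]
opening: 0.0855
grip_force: 0.0
```

step_arm(moves=[-1, 0, 0.2, 0.2, 0, 0, 0.02, -1, 0, 0.3, 0.2, 0, 0, 0.02, -1, 0, 0.4, 0, 0, 0, 0.02, -1, 0, 0.4, 0, 0, 0, 0.02, -1, 0, 0.4, 0, 0, 0, 0.02, -1, 0, 0.4, 0, 0, 0, 0.02, -1, 0, 0.4, 0, 0, 0, 0.02, -1, 0, 0.4, 0, 0, 0, 0.02, -1, 0, 0.4, 0, 0, 0, 0.03, -1, 0, 0.4, 0, 0, 0, 0.03])

```text
time_s: 20.8
tcp_pos: [0.4858, 0.1699, 0.3089]
tcp_rot: [-180.0, -0.0, 2.5]
contact_force: [1.4, -0.6, 0.1]
opening: 0.0854
grip_force: 0.0
```

step_arm(moves=[-1, 0, 0.37, 0, 0, 0, 0, -1, 0, 0.2, 0, 0, 0, 0, -1, 0, 0, 0, 0, 0, 0, -1, 0, 0, 0, 0, 0, 0])

```text
time_s: 21.3
tcp_pos: [0.4863, 0.2527, 0.3087]
tcp_rot: [180.0, -0.0, 2.4]
contact_force: [-0.4, -0.3, -0.3]
opening: 0.0852
grip_force: 0.0
```

```bash
python3 - <<'E'
from h import *
c=cam('wrist');np.save('w7.npy',c,allow_pickle=True)
s=cam('scene')
im=cv2.resize(c['image'],(800,600),interpolation=cv2.INTER_CUBIC)
im[440:,580:]=cv2.resize(s['image'][190:300,90:241],(220,160),interpolation=cv2.INTER_CUBIC)
cv2.imwrite('pics/w7.png',im[...,::-1])
o=ctrl.get_obs();print(o['tcp_pos'],o['tcp_rot'],o['time_s'])
E
```

```text
[0.48642628 0.2523344  0.30881917] [ 1.79992603e+02 -1.70788204e-02  2.31160082e+00] 21.4
```

View pics/w7.png

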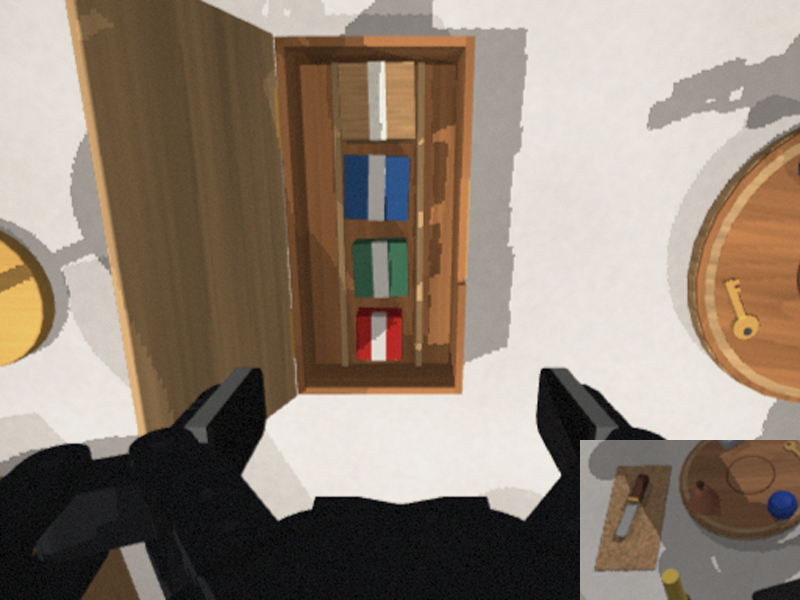

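```bash
python3 - <<'E'
from h import *
c=np.load('w7.npy',allow_pickle=True).item()
W=lambda u,v:((u+.5)*.64-.5,(v+.5)*.64-.5)
g=c['image'];print(c['eye'])
hsv=cv2.cvtColor(g,cv2.COLOR_RGB2HSV).astype(int)
# dominant profile along column & row for each
T=dict(k=(.052,[(339,62),(416,62),(415,140),(340,140)],.058,.062),b=(.048,[(343,155),(411,155),(408,221),(344,220)],.054,.056),g=(.044,[(353,240),(408,239),(408,297),(355,298)],.05,.05),r=(.04,[(356,309),(402,309),(402,361),(357,361)],.044,.044))
for n,(z,p,a,b) in T.items():
    q=np.array([onz(c,*W(*t),z)[:2] for t in p]);m=q.mean(0)
    print(n,m.round(4),'dx',np.linalg.norm(q[0]-q[3]).round(4),np.linalg.norm(q[1]-q[2]).round(4),a,'dy',np.linalg.norm(q[0]-q[1]).round(4),np.linalg.norm(q[2]-q[3]).round(4),b)
    l=q[0]+q[1]-q[2]-q[3];print('  yaw',np.degrees(np.arctan2(l[1],l[0])).round(2), 'x far edge',((q[0]+q[1])/2)[0].round(4),'near',((q[2]+q[3])/2)[0].round(4))
w=np.array([onz(c,*W(*t),.064)[:2] for t in[(276,38),(474,38),(462,393),(297,394)]]);print('case top',w.round(4).tolist(),w.mean(0))
# precise profiles
for u in (235,250): print(u,[tuple(g[v,u]) for v in range(0)])
E
```

```text
[0.55257199 0.25530592 0.45157717]
k [0.6127 0.2767] dx 0.059 0.059 0.058 dy 0.0616 0.0625 0.062
  yaw 1.62 x far edge 0.6422 near 0.5832
b [0.544  0.2759] dx 0.0545 0.0554 0.054 dy 0.0577 0.0563 0.056
  yaw 0.69 x far edge 0.5715 near 0.5166
g [0.4726 0.27  ] dx 0.0538 0.0538 0.05 dy 0.0494 0.0492 0.05
  yaw 2.71 x far edge 0.4995 near 0.4458
r [0.4071 0.2698] dx 0.0527 0.0527 0.044 dy 0.0434 0.0438 0.044
  yaw 2.2 x far edge 0.4334 near 0.3808
case top [[0.6529, 0.355], [0.6592, 0.2035], [0.3619, 0.19], [0.3544, 0.3442]] [0.50712481 0.27319421]
235 []
250 []
```

step_arm(moves=[-1, 0.211, 0.041, 0, 0, 0, 0, -1, 0.211, 0.041, 0, 0, 0, 0, -1, 0.21, 0.041, 0, 0, 0, 0, -1, 0.21, 0.041, 0, 0, 0, 0, -1, 0, 0, -0.3, 0, 0, 0, -1, 0, 0, -0.3, 0, 0, 0, -1, 0, 0, -0.3, 0, 0, 0, -1, 0, 0, -0.3, 0, 0, 0, -1, 0, 0, 0, 0, 0, 0])

```text
time_s: 22.52
tcp_pos: [0.6113, 0.2766, 0.1258]
tcp_rot: [179.9, 0.4, 2.3]
contact_force: [0.2, 0.5, -0.1]
opening: 0.0853
grip_force: 0.0
```

```bash
python3 - <<'E'
from h import *
o=ctrl.get_obs();print(o['tcp_pos'],o['tcp_rot'])
E
```

```text
[0.61131589 0.27658424 0.12576435] [179.91845348   0.36228866   2.31809844]
```

step_arm(moves=[-1, 0, 0, -0.3, 0, 0, 0, -1, 0, 0, -0.25, 0, 0, 0, -1, 0, 0, -0.13, 0, 0, 0, -1, 0, 0, 0, 0, 0, 0, -1, 0, 0, 0, 0, 0, 0])

```text
time_s: 23.15
tcp_pos: [0.6138, 0.2782, 0.0291]
tcp_rot: [-180.0, -0.2, 2.4]
contact_force: [-0.2, 0.4, 0.7]
opening: 0.0855
grip_force: 0.0
```

step_arm(moves=[1, 0, 0, 0, 0, 0, 0, 1, 0, 0, 0, 0, 0, 0, 1, 0, 0, 0, 0, 0, 0, 1, 0, 0, 0, 0, 0, 0, 1, 0, 0, 0, 0, 0, 0, 1, 0, 0, 0, 0, 0, 0])

```text
time_s: 23.9
tcp_pos: [0.6133, 0.2783, 0.0284]
tcp_rot: [-180.0, -0.2, 2.4]
contact_force: [-1.0, -0.2, 5.7]
opening: 0.061
grip_force: 67.5
```

step_arm(moves=[-1, 0, 0, 0, 0, 0, 0, -1, 0, 0, 0, 0, 0, 0, -1, 0, 0, -0.07, 0, 0, 0, -1, 0, 0, 0, 0, 0, 0, 1, 0, 0, 0, 0, 0, 0, 1, 0, 0, 0, 0, 0, 0, 1, 0, 0, 0, 0, 0, 0, 1, 0, 0, 0, 0, 0, 0, 1, 0, 0, 0, 0, 0, 0, 1, 0, 0, 0, 0, 0, 0])

```text
time_s: 25.15
tcp_pos: [0.6128, 0.2781, 0.0166]
tcp_rot: [-180.0, -0.1, 2.4]
contact_force: [0.9, 1.0, 3.7]
opening: 0.0612
grip_force: 67.2
```

step_arm(moves=[1, 0, 0, 0.1, 0, 0, 0, 1, 0, 0, 0.25, 0, 0, 0, 1, 0, 0, 0.3, 0, 0, 0, 1, 0, 0, 0.3, 0, 0, 0, 1, 0, 0, 0.27, 0, 0, 0, 1, -0.0822, -0.296, 0, 0, 0, 0, 1, -0.0822, -0.296, 0, 0, 0, 0, 1, -0.0822, -0.296, 0, 0, 0, 0, 1, -0.0822, -0.296, 0, 0, 0, 0, 1, -0.0822, -0.296, 0, 0, 0, 0])

```text
time_s: 26.4
tcp_pos: [0.5499, 0.0546, 0.1995]
tcp_rot: [180.0, 0.0, 2.4]
contact_force: [-0.5, 0.0, -1.7]
opening: 0.0614
grip_force: 66.7
```

step_arm(moves=[1, -0.0822, -0.296, 0, 0, 0, 0, 1, -0.0822, -0.296, 0, 0, 0, 0, 1, -0.0822, -0.296, 0, 0, 0, 0, 1, -0.0822, -0.296, 0, 0, 0, 0, 1, -0.0822, -0.296, 0, 0, 0, 0, 1, 0, 0, 0, 0, 0, 0, 1, 0, 0, 0, 0, 0, 0])

```text
time_s: 27.28
tcp_pos: [0.489, -0.1656, 0.1994]
tcp_rot: [-180.0, 0.0, 2.4]
contact_force: [0.5, -0.3, -2.5]
opening: 0.0612
grip_force: 66.7
```

```bash
python3 - <<'E'
from h import *
c=cam('wrist');np.save('w8.npy',c,allow_pickle=True)
s=cam('scene');im=np.zeros((600,800,3),np.uint8)
im[:450,:600]=cv2.resize(c['image'],(600,450),interpolation=cv2.INTER_CUBIC)
im[450:,:200]=cv2.resize(s['image'][200:290,90:210],(200,150),interpolation=cv2.INTER_CUBIC)
cv2.imwrite('pics/w8.png',im[...,::-1])
o=ctrl.get_obs();print(o['tcp_pos'],o['tcp_rot'],o['time_s'])
E
```

```text
[ 0.4893053  -0.16507287  0.19931169] [-1.79986630e+02 -2.91256061e-04  2.46517151e+00] 27.375
```

View pics/w8.png

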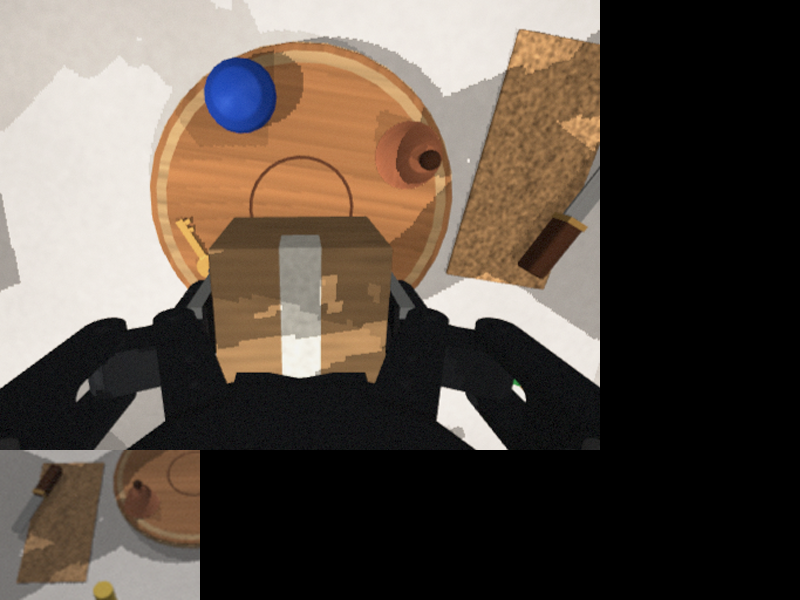

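step_arm(moves=[1, 0.001, -0.008, -0.3, 0, 0, 0, 1, 0, 0, -0.3, 0, 0, 0, 1, 0, 0, -0.27, 0, 0, 0, 1, 0, 0, -0.1, 0, 0, 0, 1, 0, 0, -0.02, 0, 0, 0, 1, 0, 0, 0, 0, 0, 0, 1, 0, 0, 0, 0, 0, 0])

```text
time_s: 28.25
tcp_pos: [0.49, -0.1675, 0.0519]
tcp_rot: [179.9, -0.1, 2.4]
contact_force: [0.7, -0.1, -2.6]
opening: 0.0608
grip_force: 66.6
```

step_arm(moves=[1, 0, 0.004, -0.03, 0, 0, 0, 1, 0, 0, -0.013, 0, 0, 0, 1, 0, 0, 0, 0, 0, 0, 1, 0, 0, 0, 0, 0, 0])

```text
time_s: 28.75
tcp_pos: [0.4894, -0.1665, 0.0445]
tcp_rot: [-180.0, -0.0, 2.4]
contact_force: [-2.4, 1.0, 4.6]
opening: 0.0615
grip_force: 67.2
```

step_arm(moves=[-0.65, 0, 0, 0, 0, 0, 0, -0.65, 0, 0, 0, 0, 0, 0, -0.65, 0, 0, 0, 0, 0, 0, -0.65, 0, 0, 0.1, 0, 0, 0, -0.65, 0, 0, 0.3, 0, 0, 0, -0.65, 0, 0, 0.3, 0, 0, 0, -0.65, 0, 0, 0.3, 0, 0, 0, -0.65, 0, 0, 0.3, 0, 0, 0, -1, 0, 0, 0, 0, 0, 0])

```text
time_s: 29.88
tcp_pos: [0.4904, -0.1671, 0.2435]
tcp_rot: [179.8, -0.4, 2.4]
contact_force: [0.3, -0.4, -0.5]
opening: 0.0849
grip_force: 0.0
```

```bash
cat >> h.py <<'E'
W=lambda u,v:((u+.5)*.64-.5,(v+.5)*.64-.5)
E
python3 - <<'E'
from h import *
c=cam('wrist');np.save('w9.npy',c,allow_pickle=True)
cv2.imwrite('pics/w9.png',cv2.resize(c['image'],(800,600),interpolation=cv2.INTER_CUBIC)[...,::-1])
o=ctrl.get_obs();print(o['tcp_pos'],o['tcp_rot'],o['time_s'])
E
```

```text
[ 0.48961357 -0.16670396  0.24102747] [ 1.79889138e+02 -1.71105123e-01  2.39988764e+00] 29.925
```

View pics/w9.png

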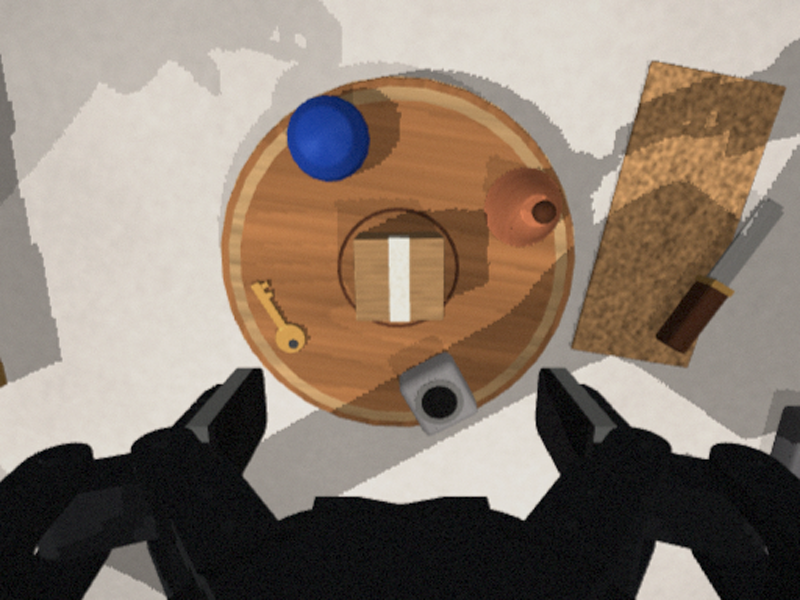

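```bash
python3 - <<'E'
from h import *
c=np.load('w9.npy',allow_pickle=True).item()
q=np.array([onz(c,*W(*t),.08)[:2] for t in [(355,238),(443,237),(443,321),(356,321)]]);print('kraft',q.mean(0),q.round(4).tolist());l=q[0]+q[1]-q[2]-q[3];print(np.degrees(np.arctan2(l[1],l[0])))
k=np.array([onz(c,*W(*t),.034)[:2] for t in [(339,268),(458,268),(399,325)]]);print('circle',(k[0]+k[1])/2,k.tolist())
# opener via masks: handle dark brown, blade grey - by points
t=onz(c,*W(775,205),.0163);a=onz(c,*W(708,287),.024);b=onz(c,*W(672,341),.022)
f=onz(c,*W(714,288),.020)
print(t,f,b);e=t-b;print(np.degrees(np.arctan2(e[1],e[0])),np.linalg.norm(e[:2]))
g=c['image'];hsv=cv2.cvtColor(g,cv2.COLOR_RGB2HSV)
m=((g.max(2)<95)&(hsv[...,1]>120)).astype(np.uint8);m[:170]=0;m[:,:415]=0;m[235:]=0
n,l,s,ce=cv2.connectedComponentsWithStats(m);i=1+s[1:,4].argmax();print(s[i],ce[i]);p=cv2.minAreaRect(np.argwhere(l==i)[:,::-1].astype(np.float32));print(p)
print('handle mid',onz(c,*ce[i],.022), [onz(c,*x,.024)[:2].round(4).tolist() for x in cv2.boxPoints(p)])
E
```

```text
kraft [ 0.49027531 -0.16689393] [[0.5181, -0.1359], [0.5213, -0.1951], [0.4621, -0.199], [0.4596, -0.1376]]
2.7089554014469526
circle [ 0.49029711 -0.16635682] [[0.48835778263498175, -0.11945938203220666], [0.4922364320902654, -0.21325425959927913], [0.44322148835516856, -0.16866277446391229]]
[ 0.55076354 -0.46632678  0.0163    ] [ 0.48167989 -0.42937774  0.02      ] [ 0.4345967  -0.40207207  0.022     ]
-28.948050793758384 0.13275316494857115
[ 419  175   46   51 1169] [440.83746792 200.46107784]
((438.9945373535156, 198.35540771484375), (30.856582641601562, 51.7406005859375), 35.70669174194336)
handle mid [ 0.45943246 -0.41172969  0.022     ] [[0.4449, -0.3743], [0.5021, -0.4027], [0.4801, -0.4398], [0.4211, -0.4123]]
```

step_arm(moves=[-1, -0.0307, -0.279, 0, 0, 0, -0.0582, -1, -0.0307, -0.279, 0, 0, 0, -0.0582, -1, -0.0307, -0.279, 0, 0, 0, -0.0582, -1, -0.0307, -0.279, 0, 0, 0, -0.0582, -1, -0.0307, -0.279, 0, 0, 0, -0.0582, -1, -0.0307, -0.279, 0, 0, 0, -0.0582, -1, 0, 0, -0.2, 0, 0, 0, -1, 0, 0, -0.2, 0, 0, 0, -1, 0, 0, 0, 0, 0, 0, -1, 0, 0, 0, 0, 0, 0])

```text
time_s: 31.18
tcp_pos: [0.462, -0.4178, 0.1803]
tcp_rot: [180.0, -0.1, -29.0]
contact_force: [0.2, 1.1, 0.7]
opening: 0.0851
grip_force: 0.0
```

```bash
python3 - <<'E'
from h import *
c=cam('wrist');np.save('w10.npy',c,allow_pickle=True);o=ctrl.get_obs();print(o['tcp_pos'],o['tcp_rot'],o['time_s'])
g=c['image'];hsv=cv2.cvtColor(g,cv2.COLOR_RGB2HSV)
def big(m,name,z):
    n,l,s,ce=cv2.connectedComponentsWithStats(m.astype(np.uint8))
    for i in 1+np.argsort(-s[1:,4])[:4]:
        if s[i,4]<150: continue
        p=cv2.minAreaRect(np.argwhere(l==i)[:,::-1].astype(np.float32)); print(name,s[i],'mid',onz(c,*p[0],z)[:2].round(4),[onz(c,*x,z)[:2].round(4).tolist() for x in cv2.boxPoints(p)])
big((g.max(2)<110)&(hsv[...,1]>110),'handle',.024)
big((hsv[...,0]>18)&(hsv[...,0]<24)&(hsv[...,1]>150)&(hsv[...,2]>90),'collar',.022)
E
```

```text
[ 0.46207293 -0.41793187  0.18062467] [ 1.79954771e+02 -1.09549251e-01 -2.90171745e+01] 31.225
handle [   1  195  100  104 4453] mid [ 0.5014 -0.1825] [[0.5275, -0.1154], [0.5625, -0.2184], [0.4756, -0.2486], [0.4325, -0.1421]]
handle [   0  140  175  175 3043] mid [ 0.5163 -0.263 ] [[0.6225, -0.2074], [0.634, -0.283], [0.3973, -0.3253], [0.3719, -0.2384]]
handle [ 232   78   43  138 2132] mid [ 0.4946 -0.432 ] [[0.5615, -0.4447], [0.5453, -0.4773], [0.4192, -0.4178], [0.4372, -0.3808]]
handle [283 275  89  23 379] mid [ 0.3121 -0.4289] [[0.3268, -0.378], [0.3514, -0.3921], [0.2977, -0.4788], [0.2718, -0.4665]]
```

step_arm(moves=[-1, 0.005, 0, -0.28, 0, 0, 0, -1, 0, 0, -0.28, 0, 0, 0, -1, 0, 0, -0.28, 0, 0, 0, -1, 0, 0, -0.2, 0, 0, 0, -1, 0, 0, -0.09, 0, 0, 0, -1, 0, 0, 0, 0, 0, 0])

```text
time_s: 31.98
tcp_pos: [0.4627, -0.4179, 0.0102]
tcp_rot: [180.0, -0.0, -29.0]
contact_force: [-0.5, 0.4, 1.6]
opening: 0.0853
grip_force: 0.0
```

step_arm(moves=[1, 0, 0, 0, 0, 0, 0, 1, 0, 0, 0, 0, 0, 0, 1, 0, 0, 0, 0, 0, 0, 1, 0, 0, 0, 0, 0, 0, 1, 0, 0, 0, 0, 0, 0, 1, 0, 0, 0, 0, 0, 0, 1, 0, 0, 0, 0, 0, 0])

```text
time_s: 32.85
tcp_pos: [0.4627, -0.418, 0.0104]
tcp_rot: [180.0, -0.1, -29.0]
contact_force: [-0.9, -0.7, 5.6]
opening: 0.0183
grip_force: 59.3
```

step_arm(moves=[1, 0, 0, 0.15, 0, 0, 0, 1, 0, 0, 0.15, 0, 0, 0, 1, 0.08, 0.105, 0, 0, 0, 0.0645, 1, 0.08, 0.105, 0, 0, 0, 0.0645, 1, 0, 0, 0, 0, 0, 0, 1, 0, 0, -0.15, 0, 0, 0, 1, 0, 0, -0.1, 0, 0, 0, 1, 0, 0, -0.03, 0, 0, 0, 1, 0, 0, 0, 0, 0, 0])

```text
time_s: 33.98
tcp_pos: [0.4864, -0.3864, 0.0128]
tcp_rot: [-180.0, -0.0, -17.5]
contact_force: [0.3, 0.2, -1.0]
opening: 0.0187
grip_force: 58.5
```

step_arm(moves=[1, 0, 0, -0.015, 0, 0, 0, 1, 0, 0, 0, 0, 0, 0, -1, 0, 0, 0, 0, 0, 0, -1, 0, 0, 0, 0, 0, 0, -1, 0, 0, 0, 0, 0, 0, -1, 0, 0, 0.2, 0, 0, 0, -1, 0, 0, 0.35, 0, 0, 0, -1, 0, 0, 0.35, 0, 0, 0, -1, 0, 0, 0.35, 0, 0, 0, -1, 0, 0, 0.15, 0, 0, 0])

```text
time_s: 35.22
tcp_pos: [0.487, -0.3867, 0.2241]
tcp_rot: [179.9, -0.2, -17.4]
contact_force: [0.7, -0.2, -0.0]
opening: 0.0852
grip_force: 0.0
```

step_arm(moves=[-1, 0.02, 0.2, 0, 0, 0, 0.022, -1, 0.03, 0.38, 0, 0, 0, 0.022, -1, 0.03, 0.38, 0, 0, 0, 0.022, -1, 0.03, 0.38, 0, 0, 0, 0.022, -1, 0.03, 0.38, 0, 0, 0, 0.022, -1, 0.03, 0.38, 0, 0, 0, 0.022, -1, 0.03, 0.38, 0, 0, 0, 0.022, -1, 0.03, 0.38, 0, 0, 0, 0.022, -1, 0.03, 0.38, 0, 0, 0, 0.022, -1, 0.03, 0.38, 0, 0, 0, 0.022])

```text
time_s: 36.48
tcp_pos: [0.5299, 0.1587, 0.2207]
tcp_rot: [180.0, -0.0, 2.4]
contact_force: [0.2, -1.1, 0.5]
opening: 0.0853
grip_force: 0.0
```

step_arm(moves=[-1, 0.03, 0.38, 0, 0, 0, 0, -1, 0.06, 0.4, 0, 0, 0, 0, -1, 0, 0, 0, 0, 0, 0, -1, 0, 0, 0, 0, 0, 0])

```text
time_s: 36.98
tcp_pos: [0.5434, 0.2734, 0.2203]
tcp_rot: [180.0, 0.0, 2.4]
contact_force: [0.3, -0.3, -0.4]
opening: 0.0855
grip_force: 0.0
```

```bash
cat > meas.py <<'E'
from h import *
import sys
def rects(c,mask,z,minA=150):
    m=cv2.morphologyEx(mask.astype(np.uint8),cv2.MORPH_CLOSE,np.ones((11,11)))
    n,l,s,ce=cv2.connectedComponentsWithStats(m);out=[]
    for i in 1+np.argsort(-s[1:,4])[:3]:
        if s[i,4]<minA: continue
        q=np.array([onz(c,*x,z)[:2] for x in np.argwhere(l==i)[:,::-1].astype(float)],np.float32)
        p=cv2.minAreaRect(q*1000); out.append((np.round(p[0],1),np.round(p[1],1),round(p[2],1),s[i].tolist()))
    return out
def masks(g):
    r,gg,b=[g[...,i].astype(int) for i in range(3)]
    return dict(blue=(b>1.6*r)&(b>gg+25)&(b>50),green=(gg>1.5*r)&(gg>b+8)&(gg>40),red=(r>2.2*gg)&(r>2.2*b)&(r>60)&(gg<0.8*b+25)&(abs(gg-b)<25))
E
python3 - <<'E'
from meas import *
c=cam('wrist');np.save('w11.npy',c,allow_pickle=True);o=ctrl.get_obs();print(o['tcp_pos'],o['tcp_rot'],o['time_s'])
M=masks(c['image'])
for k,z in(('blue',.048),('green',.044),('red',.04)):
    for r in rects(c,M[k],z): print(k,*r)
E
```

```text
[0.54352805 0.27286906 0.22051769] [ 1.79981879e+02 -6.11822409e-04  2.32736081e+00] 37.025
blue [544.9 258.7] [54.4 20.3] 0.4 [260, 151, 20, 49, 884]
blue [546.3 293.8] [55.6 19.5] 0.3 [229, 148, 19, 50, 838]
blue [719.7 101.2] [ 5.9 49.7] 2.4 [418, 0, 53, 8, 305]
green [477.8 271.4] [59.4 48.3] 3.4 [235, 206, 42, 48, 1338]
red [412.  271.3] [60.5 44.7] 2.4 [236, 256, 36, 44, 1059]
```

step_arm(moves=[-1, 0.01, 0.02, -0.25, 0, 0, 0, -1, 0, 0, -0.3, 0, 0, 0, -1, 0, 0, -0.3, 0, 0, 0, -1, 0, 0, -0.3, 0, 0, 0, -1, 0, 0, -0.15, 0, 0, 0, -1, 0, 0, -0.06, 0, 0, 0, -1, 0, 0, 0, 0, 0, 0, -1, 0, 0, 0, 0, 0, 0])

```text
time_s: 38.02
tcp_pos: [0.5457, 0.2767, 0.0178]
tcp_rot: [-180.0, -0.1, 2.4]
contact_force: [0.4, 0.7, 0.0]
opening: 0.0852
grip_force: 0.0
```

step_arm(moves=[1, 0, 0, 0, 0, 0, 0, 1, 0, 0, 0, 0, 0, 0, 1, 0, 0, 0, 0, 0, 0, 1, 0, 0, 0, 0, 0, 0, 1, 0, 0, 0, 0, 0, 0, 1, 0, 0, 0, 0, 0, 0])

```text
time_s: 38.78
tcp_pos: [0.5455, 0.2771, 0.0175]
tcp_rot: [-180.0, -0.1, 2.4]
contact_force: [-0.8, 0.1, 5.8]
opening: 0.0553
grip_force: 64.2
```

step_arm(moves=[1, 0, 0, 0.1, 0, 0, 0, 1, 0, 0, 0.25, 0, 0, 0, 1, 0, 0, 0.3, 0, 0, 0, 1, 0, 0, 0.3, 0, 0, 0, 1, 0, 0, 0.32, 0, 0, 0, 1, -0.0367, -0.296, 0, 0, 0, 0, 1, -0.0367, -0.296, 0, 0, 0, 0, 1, -0.0367, -0.296, 0, 0, 0, 0, 1, -0.0367, -0.296, 0, 0, 0, 0, 1, -0.0367, -0.296, 0, 0, 0, 0])

```text
time_s: 40.02
tcp_pos: [0.5169, 0.0535, 0.2078]
tcp_rot: [180.0, -0.0, 2.4]
contact_force: [1.0, 0.0, -1.2]
opening: 0.0554
grip_force: 63.5
```

step_arm(moves=[1, -0.0367, -0.296, 0, 0, 0, 0, 1, -0.0367, -0.296, 0, 0, 0, 0, 1, -0.0367, -0.296, 0, 0, 0, 0, 1, -0.0367, -0.296, 0, 0, 0, 0, 1, -0.0367, -0.296, 0, 0, 0, 0, 1, 0, 0, 0, 0, 0, 0, 1, 0, 0, -0.3, 0, 0, 0, 1, 0, 0, -0.3, 0, 0, 0, 1, 0, 0, 0, 0, 0, 0, 1, 0, 0, 0, 0, 0, 0])

```text
time_s: 41.28
tcp_pos: [0.4908, -0.1672, 0.119]
tcp_rot: [179.9, -0.1, 2.4]
contact_force: [-0.5, -0.6, -1.1]
opening: 0.055
grip_force: 64.0
```

```bash
python3 - <<'E'
from meas import *
o=ctrl.get_obs();print(o['tcp_pos'],o['tcp_rot'],o['time_s'])
E
```

```text
[ 0.49082773 -0.16719497  0.11901769] [ 1.79917704e+02 -1.36474027e-01  2.41422370e+00] 41.275
```

step_arm(moves=[1, 0, 0, -0.12, 0, 0, 0, 1, 0, 0, -0.05, 0, 0, 0, 1, 0, 0, 0, 0, 0, 0, 1, 0, 0, 0, 0, 0, 0])

```text
time_s: 41.78
tcp_pos: [0.4904, -0.1674, 0.0924]
tcp_rot: [179.9, -0.1, 2.4]
contact_force: [-0.4, 0.3, -0.5]
opening: 0.0551
grip_force: 64.1
```

step_arm(moves=[1, 0, 0.003, -0.008, 0, 0, 0, 1, 0, 0, 0, 0, 0, 0, 1, 0, 0, 0, 0, 0, 0])

```text
time_s: 42.15
tcp_pos: [0.4904, -0.1671, 0.0915]
tcp_rot: [179.9, -0.1, 2.4]
contact_force: [-1.4, -0.1, 6.9]
opening: 0.0553
grip_force: 64.8
```

step_arm(moves=[-0.6, 0, 0, 0, 0, 0, 0, -0.6, 0, 0, 0, 0, 0, 0, -0.6, 0, 0, 0, 0, 0, 0, -0.6, 0, 0, 0.1, 0, 0, 0, -0.6, 0, 0, 0.3, 0, 0, 0, -0.6, 0, 0, 0.3, 0, 0, 0, -0.6, 0, 0, 0.3, 0, 0, 0, -1, 0, 0, 0.2, 0, 0, 0, -1, 0, 0, 0, 0, 0, 0, -1, 0, 0, 0, 0, 0, 0])

```text
time_s: 43.4
tcp_pos: [0.4896, -0.1665, 0.2698]
tcp_rot: [-180.0, 0.0, 2.4]
contact_force: [0.1, -0.4, -0.0]
opening: 0.0854
grip_force: 0.0
```

```bash
python3 - <<'E'
from meas import *
c=cam('wrist');np.save('w12.npy',c,allow_pickle=True);o=ctrl.get_obs();print(o['tcp_pos'],o['tcp_rot'],o['time_s'])
M=masks(c['image'])
for r in rects(c,M['blue'],.122): print(*r)
g=c['image'];v=[round(x) for x in proj(c,[.4903,-.167,.08])];print(v)
# row profile across kraft edges below/near blue
u,w=v
for du in range(-70,75,4): pass
print('col profile',[g[w+d,u].tolist() for d in range(-60,61,6)])
# opener on mat: blade
E
```

```text
[ 0.48953593 -0.16648816  0.26941509] [-1.79939683e+02  7.87443541e-02  2.37534620e+00] 43.45
[ 577.7 -123.3] [44.5 44.8] 89.1 [191, 63, 48, 51, 1915]
[ 490.1 -184.7] [53.  20.3] 0.7 [264, 156, 22, 51, 998]
[ 489.7 -149.5] [52.9 19.9] 0.7 [230, 155, 21, 51, 972]
[257, 173]
col profile [[166, 112, 68], [140, 93, 58], [147, 99, 60], [89, 51, 35], [84, 54, 30], [94, 62, 39], [133, 130, 121], [148, 144, 138], [208, 202, 194], [211, 203, 193], [206, 198, 190], [206, 201, 192], [208, 201, 194], [210, 201, 193], [207, 198, 189], [209, 202, 193], [186, 124, 76], [163, 110, 65], [141, 94, 57], [140, 94, 58], [96, 91, 92]]
```

```bash
cat >> meas.py <<'E'
def edges(c,ctr,yaw,sx,sy,z,rng=.006):
    """sub-pixel top-face edges: returns centre (x,y) and yaw from each edge line"""
    g=cv2.GaussianBlur(c['image'].astype(np.float32),(0,0),.7); a=np.radians(yaw);X=np.array([np.cos(a),np.sin(a)]);Y=np.array([-X[1],X[0]]);ctr=np.array(ctr)
    out={}
    for n,D,T,h,w in(('+x',X,Y,sx/2,sy/2),('-x',-X,Y,sx/2,sy/2),('+y',Y,X,sy/2,sx/2),('-y',-Y,X,sy/2,sx/2)):
        ts=np.linspace(-.8*w,.8*w,25);os=np.arange(-rng,rng+1e-6,.0002);res=[]
        for t in ts:
            px=np.array([proj(c,[*(ctr+T*t+D*(h+o)),z]) for o in os],np.float32)
            v=cv2.remap(g,px[:,0].reshape(-1,1),px[:,1].reshape(-1,1),cv2.INTER_LINEAR)[:,0]
            k=4;gr=np.abs(v[2*k:]-v[:-2*k]).sum(1);res.append(os[k:-k][gr.argmax()])
        res=np.array(res);med=np.median(res);ok=abs(res-med)<.0025;p=np.polyfit(ts[ok],res[ok],1)
        sl=np.degrees(np.arctan(p[0]));sl*={'+x':-1,'-x':1,'+y':1,'-y':-1}[n]
        out[n]=(round(p[1]*1000,2),round(yaw+sl,2),int(ok.sum()))
    return out
E
python3 - <<'E'
from meas import *
c=np.load('w12.npy',allow_pickle=True).item()
print('blue',edges(c,(.4900,-.1671),2.4,.054,.056,.122))
print('kraft',edges(c,(.4903,-.1669),2.4,.058,.062,.08))
c=np.load('w9.npy',allow_pickle=True).item()
print('kraft9',edges(c,(.4903,-.1669),2.4,.058,.062,.08))
E
```

```text
blue {'+x': (np.float64(-0.44), np.float64(0.39), 21), '-x': (np.float64(0.6), np.float64(0.72), 25), '+y': (np.float64(-0.22), np.float64(0.6), 25), '-y': (np.float64(-0.06), np.float64(0.77), 25)}
kraft {'+x': (np.float64(-3.27), np.float64(1.03), 24), '-x': (np.float64(-1.67), np.float64(1.88), 9), '+y': (np.float64(0.3), np.float64(0.27), 24), '-y': (np.float64(1.38), np.float64(1.33), 24)}
kraft9 {'+x': (np.float64(-0.01), np.float64(3.47), 25), '-x': (np.float64(-0.06), np.float64(2.54), 25), '+y': (np.float64(-0.06), np.float64(3.17), 20), '-y': (np.float64(-0.85), np.float64(3.47), 25)}
```

```bash
python3 - <<'E'
from meas import *
for f in('w9','w12'):
    c=np.load(f+'.npy',allow_pickle=True).item();g=c['image'].astype(int)
    M=masks(c['image'])['blue']
    n,l,s,ce=cv2.connectedComponentsWithStats(M.astype(np.uint8));i=1+s[1:,4].argmax();p=onz(c,*ce[i],.055)[:2]
    v=p-[.4903,-.1665];print(f,'marble',p.round(4),np.degrees(np.arctan2(v[1],v[0])).round(2))
    k=(g[...,0]>1.5*g[...,2])&(g[...,0]>150)&(g[...,1]>.65*g[...,0])
    n,l,s,ce=cv2.connectedComponentsWithStats(k.astype(np.uint8))
    for i in 1+np.argsort(-s[1:,4])[:5]:
        p=onz(c,*ce[i],.036)[:2];v=p-[.4903,-.1665]
        if .09<np.hypot(*v)<.12: print('  gold',s[i,4],p.round(4),np.degrees(np.arctan2(v[1],v[0])).round(2))
c=np.load('w11.npy',allow_pickle=True).item()
print('blue11',edges(c,(.545,.2763),1,.054,.056,.048))
print('green11',edges(c,(.4715,.2714),2.4,.05,.05,.044));print('red11',edges(c,(.404,.271),2.4,.044,.044,.04))
c=np.load('w7.npy',allow_pickle=True).item();print('kraft7',edges(c,(.6127,.2767),2,.058,.062,.052));print('blue7',edges(c,(.545,.2763),1,.054,.056,.048))
s=cam('scene');np.save('s12.npy',s,allow_pickle=True)
print('scene blue',edges(s,(.49,-.167),2,.054,.056,.122))
E
```

```text
w9 marble [ 0.5834 -0.1135] 29.64
w12 marble [ 0.5833 -0.1136] 29.62
  gold 4353 [ 0.5869 -0.1992] -18.72
blue11 {'+x': (np.float64(0.37), np.float64(-3.62), 16), '-x': (np.float64(0.78), np.float64(0.24), 25), '+y': (np.float64(-0.2), np.float64(0.13), 25), '-y': (np.float64(-0.14), np.float64(0.48), 19)}
green11 {'+x': (np.float64(-0.11), np.float64(3.74), 20), '-x': (np.float64(0.61), np.float64(3.92), 25), '+y': (np.float64(-0.73), np.float64(3.9), 25), '-y': (np.float64(0.32), np.float64(3.6), 25)}
red11 {'+x': (np.float64(0.27), np.float64(1.2), 25), '-x': (np.float64(0.18), np.float64(1.88), 25), '+y': (np.float64(-0.56), np.float64(1.45), 25), '-y': (np.float64(0.22), np.float64(1.01), 25)}
kraft7 {'+x': (np.float64(0.75), np.float64(3.75), 25), '-x': (np.float64(-0.41), np.float64(2.95), 25), '+y': (np.float64(5.2), np.float64(2.0), 15), '-y': (np.float64(-0.98), np.float64(4.48), 25)}
blue7 {'+x': (np.float64(-0.49), np.float64(0.14), 25), '-x': (np.float64(0.77), np.float64(0.48), 25), '+y': (np.float64(0.22), np.float64(0.28), 25), '-y': (np.float64(-0.2), np.float64(0.26), 25)}
scene blue {'+x': (np.float64(-1.22), np.float64(1.23), 25), '-x': (np.float64(1.01), np.float64(2.05), 18), '+y': (np.float64(-0.67), np.float64(0.57), 25), '-y': (np.float64(0.66), np.float64(-0.16), 25)}
```

step_arm(moves=[-0.8, 0, 0, -0.25, 0, 0, 0, -0.8, 0, 0, -0.3, 0, 0, 0, -0.8, 0, 0, -0.3, 0, 0, 0, -0.8, 0, 0, -0.2, 0, 0, 0, -0.8, 0, 0, -0.12, 0, 0, 0, -0.8, 0, 0, 0, 0, 0, 0, 1, 0, 0, 0, 0, 0, 0, 1, 0, 0, 0, 0, 0, 0, 1, 0, 0, 0, 0, 0, 0, 1, 0, 0, 0, 0, 0, 0])

```text
time_s: 44.75
tcp_pos: [0.4905, -0.1671, 0.096]
tcp_rot: [179.9, -0.1, 2.4]
contact_force: [-0.6, -0.6, 6.5]
opening: 0.0549
grip_force: 63.9
```

step_arm(moves=[1, 0, 0, 0, 0, 0, 0, 1, 0, 0, 0, 0, 0, 0])

```text
time_s: 45.0
tcp_pos: [0.4905, -0.1671, 0.0959]
tcp_rot: [179.9, -0.1, 2.4]
contact_force: [-0.3, -0.5, 6.7]
opening: 0.0548
grip_force: 63.9
```

step_arm(moves=[1, 0, 0, 0.03, 0, 0, 0, 1, 0.005, 0.003, 0, 0, 0, 0.029, 1, 0, 0, 0, 0, 0, 0, 1, 0, 0, -0.026, 0, 0, 0, 1, 0, 0, 0, 0, 0, 0, 1, 0, 0, 0, 0, 0, 0])

```text
time_s: 45.75
tcp_pos: [0.4909, -0.1663, 0.0959]
tcp_rot: [180.0, -0.1, 4.9]
contact_force: [-1.0, 1.4, 5.7]
opening: 0.055
grip_force: 64.1
```

step_arm(moves=[-0.6, 0, 0, 0, 0, 0, 0, -0.6, 0, 0, 0, 0, 0, 0, -0.6, 0, 0, 0, 0, 0, 0, -0.6, 0, 0, 0.1, 0, 0, 0, -0.6, 0, 0, 0.3, 0, 0, 0, -0.6, 0, 0, 0.3, 0, 0, 0, -0.6, 0, 0, 0.3, 0, 0, 0, -1, 0, 0, 0.2, 0, 0, -0.012, -1, 0, 0, 0, 0, 0, 0, -1, 0, 0, 0, 0, 0, 0])

```text
time_s: 47.0
tcp_pos: [0.4904, -0.1661, 0.2749]
tcp_rot: [-180.0, 0.0, 3.9]
contact_force: [-0.6, 1.1, 0.2]
opening: 0.0853
grip_force: 0.0
```

```bash
python3 - <<'E'
from meas import *
c=cam('wrist');np.save('w13.npy',c,allow_pickle=True);o=ctrl.get_obs();print(o['tcp_pos'],o['tcp_rot'],o['time_s'])
print('blue',edges(c,(.4903,-.1667),3,.054,.056,.122))
c=np.load('w11.npy',allow_pickle=True).item()
print('green11',edges(c,(.4712,.2718),3.8,.05,.05,.044));print('red11',edges(c,(.404,.271),1.4,.044,.044,.04))
c=np.load('w7.npy',allow_pickle=True).item()
print('green7',edges(c,(.4708,.2703),3.8,.05,.05,.044));print('red7',edges(c,(.4028,.2698),1.4,.044,.044,.04))
E
```

```text
[ 0.49029922 -0.16603246  0.2745311 ] [-1.79938482e+02  7.52276677e-02  3.91662645e+00] 47.05
blue {'+x': (np.float64(-0.05), np.float64(4.13), 20), '-x': (np.float64(0.1), np.float64(3.55), 25), '+y': (np.float64(0.05), np.float64(3.49), 25), '-y': (np.float64(-0.34), np.float64(3.55), 25)}
green11 {'+x': (np.float64(0.19), np.float64(3.99), 20), '-x': (np.float64(0.31), np.float64(3.84), 25), '+y': (np.float64(-1.13), np.float64(3.9), 25), '-y': (np.float64(0.69), np.float64(3.4), 25)}
red11 {'+x': (np.float64(0.29), np.float64(0.97), 25), '-x': (np.float64(0.21), np.float64(1.84), 25), '+y': (np.float64(-0.64), np.float64(1.41), 25), '-y': (np.float64(0.16), np.float64(0.83), 25)}
green7 {'+x': (np.float64(1.62), np.float64(1.43), 18), '-x': (np.float64(-0.5), np.float64(3.04), 25), '+y': (np.float64(0.15), np.float64(3.7), 25), '-y': (np.float64(-0.6), np.float64(2.81), 25)}
red7 {'+x': (np.float64(1.29), np.float64(1.57), 25), '-x': (np.float64(-0.94), np.float64(-0.08), 24), '+y': (np.float64(0.49), np.float64(0.94), 25), '-y': (np.float64(-0.95), np.float64(2.22), 25)}
```

step_arm(moves=[-1, -0.0127, 0.2913, 0, 0, 0, 0, -1, -0.0127, 0.2913, 0, 0, 0, 0, -1, -0.0127, 0.2913, 0, 0, 0, 0, -1, -0.0127, 0.2913, 0, 0, 0, 0, -1, -0.0127, 0.2913, 0, 0, 0, 0, -1, -0.0127, 0.2913, 0, 0, 0, 0, -1, -0.0127, 0.2913, 0, 0, 0, 0, -1, -0.0127, 0.2913, 0, 0, 0, 0, -1, -0.0127, 0.2913, 0, 0, 0, 0, -1, -0.0127, 0.2913, 0, 0, 0, 0])

```text
time_s: 48.3
tcp_pos: [0.4711, 0.272, 0.2744]
tcp_rot: [180.0, 0.1, 3.9]
contact_force: [0.2, 0.5, 0.0]
opening: 0.0855
grip_force: 0.0
```

step_arm(moves=[-1, 0, 0, 0, 0, 0, 0, -1, 0, 0, -0.3, 0, 0, 0, -1, 0, 0, -0.3, 0, 0, 0, -1, 0, 0, 0, 0, 0, 0, -1, 0, 0, 0, 0, 0, 0])

```text
time_s: 48.92
tcp_pos: [0.4724, 0.2704, 0.1871]
tcp_rot: [-180.0, -0.1, 3.9]
contact_force: [0.9, 0.2, 0.2]
opening: 0.0852
grip_force: 0.0
```

```bash
python3 - <<'E'
from meas import *
c=cam('wrist');np.save('w14.npy',c,allow_pickle=True);o=ctrl.get_obs();print(o['tcp_pos'],o['tcp_rot'],o['time_s'])
print('green',edges(c,(.4710,.2705),3.6,.05,.05,.044));print('red',edges(c,(.4035,.2700),1.4,.044,.044,.04))
E
```

```text
[0.47256228 0.27062945 0.18739861] [-179.9599422    -0.18241052    3.8895949 ] 48.975
green {'+x': (np.float64(1.6), np.float64(-0.32), 17), '-x': (np.float64(-0.5), np.float64(3.8), 25), '+y': (np.float64(0.1), np.float64(3.41), 25), '-y': (np.float64(5.19), np.float64(3.44), 22)}
red {'+x': (np.float64(0.61), np.float64(1.55), 25), '-x': (np.float64(-0.23), np.float64(1.47), 25), '+y': (np.float64(0.28), np.float64(0.81), 25), '-y': (np.float64(-0.78), np.float64(1.53), 25)}
```

step_arm(moves=[-1, -0.006, 0, -0.3, 0, 0, 0, -1, 0, 0, -0.3, 0, 0, 0, -1, 0, 0, -0.3, 0, 0, 0, -1, 0, 0, -0.18, 0, 0, 0, -1, 0, 0, -0.053, 0, 0, 0, -1, 0, 0, 0, 0, 0, 0, -1, 0, 0, 0, 0, 0, 0])

```text
time_s: 49.85
tcp_pos: [0.4717, 0.271, 0.017]
tcp_rot: [-180.0, -0.2, 3.9]
contact_force: [-0.6, -0.3, 0.5]
opening: 0.0856
grip_force: 0.0
```

step_arm(moves=[1, 0, 0, 0, 0, 0, 0, 1, 0, 0, 0, 0, 0, 0, 1, 0, 0, 0, 0, 0, 0, 1, 0, 0, 0, 0, 0, 0, 1, 0, 0, 0, 0, 0, 0, 1, 0, 0, 0, 0, 0, 0])

```text
time_s: 50.6
tcp_pos: [0.4712, 0.2709, 0.0162]
tcp_rot: [-180.0, -0.1, 3.9]
contact_force: [-1.7, 0.2, 5.9]
opening: 0.0492
grip_force: 63.3
```

step_arm(moves=[1, 0, 0, 0.1, 0, 0, 0, 1, 0, 0, 0.25, 0, 0, 0, 1, 0, 0, 0.3, 0, 0, 0, 1, 0, 0, 0.3, 0, 0, 0, 1, 0, 0, 0.34, 0, 0, 0, 1, 0.0125, -0.2917, 0, 0, 0, 0, 1, 0.0125, -0.2917, 0, 0, 0, 0, 1, 0.0125, -0.2917, 0, 0, 0, 0, 1, 0.0125, -0.2917, 0, 0, 0, 0, 1, 0.0125, -0.2917, 0, 0, 0, 0])

```text
time_s: 51.85
tcp_pos: [0.4798, 0.0505, 0.2098]
tcp_rot: [180.0, -0.0, 3.9]
contact_force: [-0.0, 0.2, -1.2]
opening: 0.0488
grip_force: 62.5
```

step_arm(moves=[1, 0.0125, -0.2917, 0, 0, 0, 0, 1, 0.0125, -0.2917, 0, 0, 0, 0, 1, 0.0125, -0.2917, 0, 0, 0, 0, 1, 0.0125, -0.2917, 0, 0, 0, 0, 1, 0.0125, -0.2917, 0, 0, 0, 0, 1, 0, 0, 0, 0, 0, 0, 1, 0, 0, -0.25, 0, 0, 0, 1, 0, 0, -0.15, 0, 0, 0, 1, 0, 0, 0, 0, 0, 0, 1, 0, 0, 0, 0, 0, 0])

```text
time_s: 53.1
tcp_pos: [0.49, -0.1667, 0.1503]
tcp_rot: [179.9, -0.1, 3.9]
contact_force: [-0.3, -0.1, -1.7]
opening: 0.0489
grip_force: 62.6
```

step_arm(moves=[1, 0, 0, -0.08, 0, 0, 0, 1, 0, 0, -0.035, 0, 0, 0, 1, 0, 0, 0, 0, 0, 0, 1, 0, 0, 0, 0, 0, 0])

```text
time_s: 53.6
tcp_pos: [0.4897, -0.1669, 0.1322]
tcp_rot: [180.0, -0.1, 3.9]
contact_force: [-1.2, 1.4, 4.9]
opening: 0.0493
grip_force: 63.3
```

Contact. Release and move up.

step_arm(moves=[-0.6, 0, 0, 0, 0, 0, 0, -0.6, 0, 0, 0, 0, 0, 0, -0.6, 0, 0, 0, 0, 0, 0, -0.6, 0, 0, 0.1, 0, 0, 0, -0.6, 0, 0, 0.3, 0, 0, 0, -0.6, 0, 0, 0.3, 0, 0, 0, -0.6, 0, 0, 0.3, 0, 0, 0, -1, 0, 0, 0, 0, 0, 0, -1, 0, 0, 0, 0, 0, 0])

```text
time_s: 54.72
tcp_pos: [0.4892, -0.1667, 0.2815]
tcp_rot: [-180.0, 0.0, 3.9]
contact_force: [0.0, -0.1, -0.8]
opening: 0.0854
grip_force: 0.0
```

```bash
python3 - <<'E'
from meas import *
c=cam('wrist');np.save('w15.npy',c,allow_pickle=True);o=ctrl.get_obs();print(o['tcp_pos'],o['tcp_rot'],o['time_s'])
print('green',edges(c,(.490,-.1667),3.8,.05,.05,.16))
print('blue y',edges(c,(.4902,-.1665),3.6,.054,.056,.122))
for r in rects(c,masks(c['image'])['green'],.16): print(*r)
E
```

```text
[ 0.48910983 -0.16667052  0.28093745] [-1.79943633e+02  6.97468323e-02  3.90832261e+00] 54.775
green {'+x': (np.float64(0.44), np.float64(4.06), 25), '-x': (np.float64(-0.26), np.float64(5.01), 25), '+y': (np.float64(-0.46), np.float64(3.71), 22), '-y': (np.float64(0.18), np.float64(4.94), 24)}
blue y {'+x': (np.float64(4.28), np.float64(3.05), 22), '-x': (np.float64(-0.44), np.float64(0.9), 7), '+y': (np.float64(-0.11), np.float64(4.06), 23), '-y': (np.float64(0.97), np.float64(5.28), 24)}
[ 493.  -166.7] [51.9 48.7] 3.9 [230, 156, 54, 55, 1954]
```

step_arm(moves=[-1, -0.0567, 0.2915, 0, 0, 0, -0.0028, -1, -0.0567, 0.2915, 0, 0, 0, -0.0028, -1, -0.0567, 0.2915, 0, 0, 0, -0.0028, -1, -0.0567, 0.2915, 0, 0, 0, -0.0028, -1, -0.0567, 0.2915, 0, 0, 0, -0.0028, -1, -0.0567, 0.2915, 0, 0, 0, -0.0028, -1, -0.0567, 0.2915, 0, 0, 0, -0.0028, -1, -0.0567, 0.2915, 0, 0, 0, -0.0028, -1, -0.0567, 0.2915, 0, 0, 0, -0.0028, -1, -0.0567, 0.2915, 0, 0, 0, -0.0028])

```text
time_s: 56.02
tcp_pos: [0.4036, 0.2716, 0.2807]
tcp_rot: [180.0, 0.1, 1.4]
contact_force: [1.3, -0.3, -0.0]
opening: 0.0851
grip_force: 0.0
```

step_arm(moves=[-1, 0, 0, 0, 0, 0, 0, -1, 0, 0, -0.3, 0, 0, 0, -1, 0, 0, -0.3, 0, 0, 0, -1, 0, 0, -0.3, 0, 0, 0, -1, 0, 0, -0.3, 0, 0, 0, -1, 0, 0, 0, 0, 0, 0, -1, 0, 0, 0, 0, 0, 0])

```text
time_s: 56.9
tcp_pos: [0.4053, 0.2703, 0.1031]
tcp_rot: [-180.0, -0.1, 1.4]
contact_force: [-0.8, 0.2, -0.1]
opening: 0.0855
grip_force: 0.0
```

step_arm(moves=[-1, -0.006, 0, -0.3, 0, 0, 0, -1, 0, 0, -0.2, 0, 0, 0, -1, 0, 0, -0.077, 0, 0, 0, -1, 0, 0, 0, 0, 0, 0, 1, 0, 0, 0, 0, 0, 0, 1, 0, 0, 0, 0, 0, 0, 1, 0, 0, 0, 0, 0, 0, 1, 0, 0, 0, 0, 0, 0, 1, 0, 0, 0, 0, 0, 0, 1, 0, 0, 0, 0, 0, 0])

```text
time_s: 58.15
tcp_pos: [0.4041, 0.2706, 0.0162]
tcp_rot: [-180.0, -0.1, 1.4]
contact_force: [-0.3, -0.3, 7.7]
opening: 0.0428
grip_force: 62.1
```

step_arm(moves=[1, 0, 0, 0, 0, 0, 0, 1, 0, 0, 0, 0, 0, 0])

```text
time_s: 58.4
tcp_pos: [0.4041, 0.2706, 0.0162]
tcp_rot: [-180.0, -0.1, 1.4]
contact_force: [-0.5, -0.7, 7.3]
opening: 0.043
grip_force: 62.1
```

step_arm(moves=[1, 0, 0, 0.1, 0, 0, 0, 1, 0, 0, 0.25, 0, 0, 0, 1, 0, 0, 0.3, 0, 0, 0, 1, 0, 0, 0.3, 0, 0, 0, 1, 0, 0, 0.3, 0, 0, 0, 1, 0, 0, 0.31, 0, 0, 0, 1, 0.0574, -0.2916, 0, 0, 0, 0, 1, 0.0574, -0.2916, 0, 0, 0, 0.006, 1, 0.0574, -0.2916, 0, 0, 0, 0.006, 1, 0.0574, -0.2916, 0, 0, 0, 0.006])

```text
time_s: 59.65
tcp_pos: [0.4377, 0.094, 0.2501]
tcp_rot: [180.0, -0.1, 3.0]
contact_force: [1.3, -0.6, -1.2]
opening: 0.0431
grip_force: 61.2
```

step_arm(moves=[1, 0.0574, -0.2916, 0, 0, 0, 0.006, 1, 0.0574, -0.2916, 0, 0, 0, 0.006, 1, 0.0574, -0.2916, 0, 0, 0, 0, 1, 0.0574, -0.2916, 0, 0, 0, 0, 1, 0.0574, -0.2916, 0, 0, 0, 0, 1, 0.0574, -0.2916, 0, 0, 0, 0, 1, 0, 0, 0, 0, 0, 0, 1, 0, 0, -0.25, 0, 0, 0, 1, 0, 0, -0.15, 0, 0, 0, 1, 0, 0, 0, 0, 0, 0])

```text
time_s: 60.9
tcp_pos: [0.4889, -0.1659, 0.1887]
tcp_rot: [-179.9, 0.1, 4.1]
contact_force: [0.3, 0.3, -1.1]
opening: 0.0428
grip_force: 61.3
```

step_arm(moves=[1, 0, 0, 0, 0, 0, 0, 1, 0, 0, 0, 0, 0, 0])

```text
time_s: 61.15
tcp_pos: [0.49, -0.167, 0.1904]
tcp_rot: [179.9, -0.1, 4.1]
contact_force: [-0.3, -0.0, -0.6]
opening: 0.043
grip_force: 61.3
```

step_arm(moves=[1, 0, 0, -0.08, 0, 0, 0, 1, 0, 0, -0.045, 0, 0, 0, 1, 0, 0, 0, 0, 0, 0, 1, 0, 0, 0, 0, 0, 0])

```text
time_s: 61.65
tcp_pos: [0.4897, -0.167, 0.1702]
tcp_rot: [-180.0, -0.0, 4.1]
contact_force: [0.2, -0.6, 0.6]
opening: 0.043
grip_force: 61.6
```

step_arm(moves=[1, 0.002, 0, -0.005, 0, 0, 0, 1, 0, 0, 0, 0, 0, 0, -0.6, 0, 0, 0, 0, 0, 0, -0.6, 0, 0, 0, 0, 0, 0, -0.6, 0, 0, 0, 0, 0, 0, -0.6, 0, 0, 0.1, 0, 0, 0, -0.6, 0, 0, 0.3, 0, 0, 0, -0.6, 0, 0, 0.3, 0, 0, 0, -0.6, 0, 0, 0.25, 0, 0, 0, -0.6, 0, 0, 0, 0, 0, 0])

```text
time_s: 62.9
tcp_pos: [0.4906, -0.1674, 0.3158]
tcp_rot: [179.8, -0.3, 4.1]
contact_force: [-0.2, 0.6, 0.1]
opening: 0.0683
grip_force: 0.0
```

```bash
python3 - <<'E'
from meas import *
c=cam('wrist');np.save('w16.npy',c,allow_pickle=True);o=ctrl.get_obs();print(o['tcp_pos'],o['tcp_rot'],o['time_s'])
print('red',edges(c,(.4902,-.1668),4,.044,.044,.194))
s=cam('scene');d=cam('side');np.save('s16.npy',s,allow_pickle=True)
# lid edge triangulation: lid end points visible in scene? print opener via w? 
g=s['image'];im=cv2.resize(g[150:300,90:290],(800,600),interpolation=cv2.INTER_CUBIC);cv2.imwrite('pics/last.png',im[...,::-1])
E
```

```text
[ 0.49009571 -0.1671102   0.31354293] [ 1.79909521e+02 -1.33353634e-01  4.08997223e+00] 62.95
red {'+x': (np.float64(-0.14), np.float64(4.25), 24), '-x': (np.float64(0.13), np.float64(3.98), 25), '+y': (np.float64(-0.8), np.float64(2.84), 23), '-y': (np.float64(0.52), np.float64(4.34), 23)}
```

```bash
python3 - <<'E'
from meas import *
s=np.load('scene0.npy',allow_pickle=True).item();d=np.load('side0.npy',allow_pickle=True).item()
print('lamp base',onz(s,473,171,.01),onz(d,102,108,.01),'pot',onz(s,495,262,0.03),onz(d,189,85,.03))
for z in(.15,.25,.35): print('shade',z,onz(s,492,90,z).round(3),onz(d,85,30,z).round(3), 'shade left edge',onz(s,468,90,z).round(3),'bottom',onz(s,490,130,z).round(3))
print('box',onz(s,465,122,.0),onz(s,440,72,.1),onz(s,398,72,.1))
E
```

```text
lamp base [0.42206818 0.68039151 0.01      ] [0.42575429 0.69029646 0.01      ] pot [0.75447089 0.57193131 0.03      ] [0.73458867 0.57617718 0.03      ]
shade 0.15 [0.208 0.793 0.15 ] [0.584 1.034 0.15 ] shade left edge [0.196 0.716 0.15 ] bottom [0.387 0.694 0.15 ]
shade 0.25 [0.326 0.687 0.25 ] [0.48  0.787 0.25 ] shade left edge [0.316 0.619 0.25 ] bottom [0.486 0.599 0.25 ]
shade 0.35 [0.445 0.581 0.35 ] [0.376 0.54  0.35 ] shade left edge [0.436 0.522 0.35 ] bottom [0.584 0.504 0.35 ]
box [0.18766934 0.76856754 0.        ] [0.02377275 0.7122717  0.1       ] [0.00226189 0.56341612 0.1       ]
```

step_arm(moves=[1, 0.022, 0.2, 0, 0, 0, -0.002, 1, 0.022, 0.3, 0, 0, 0, -0.002, 1, 0.022, 0.35, 0, 0, 0, -0.002, 1, 0.022, 0.35, 0, 0, 0, -0.002, 1, 0.022, 0.35, 0, 0, 0, -0.002, 1, 0.022, 0.35, 0, 0, 0, -0.002, 1, 0.022, 0.35, 0, 0, 0, -0.002, 1, 0.022, 0.35, 0, 0, 0, -0.002, 1, 0.022, 0.35, 0, 0, 0, -0.002, 1, 0.022, 0.35, 0, 0, 0, 0])

```text
time_s: 64.3
tcp_pos: [0.5226, 0.3296, 0.311]
tcp_rot: [180.0, 0.1, 2.5]
contact_force: [-0.4, -0.2, -0.1]
opening: 0.0001
grip_force: 0.0
```

step_arm(moves=[1, 0.022, 0.35, 0, 0, 0, 0, 1, 0.022, 0.35, 0, 0, 0, 0, 1, 0, 0.2, 0, 0, 0, 0, 1, 0, 0, 0, 0, 0, 0, 1, 0, 0, -0.2, 0, 0, 0, 1, 0, 0, 0, 0, 0, 0])

```text
time_s: 65.05
tcp_pos: [0.5291, 0.4617, 0.2796]
tcp_rot: [179.8, 0.3, 2.4]
contact_force: [1.0, 0.1, 0.2]
opening: 0.0
grip_force: 0.0
```

step_arm(moves=[1, 0, 0, -0.25, 0, 0, 0, 1, 0, 0, -0.25, 0, 0, 0, 1, 0, 0, -0.15, 0, 0, 0, 1, 0, 0, 0, 0, 0, 0, 1, 0, -0.05, 0, 0, 0, 0, 1, 0, -0.1, 0, 0, 0, 0, 1, 0, 0, 0, 0, 0, 0])

```text
time_s: 65.92
tcp_pos: [0.5303, 0.4397, 0.1866]
tcp_rot: [-179.9, -0.1, 2.4]
contact_force: [-0.5, 0.3, -0.7]
opening: -0.0001
grip_force: 0.0
```

step_arm(moves=[1, 0.006, -0.153, 0.005, 0, 0, 0, 1, 0.006, -0.153, 0.005, 0, 0, 0, 1, 0.006, -0.153, 0.005, 0, 0, 0, 1, 0.006, -0.143, -0.017, 0, 0, 0, 1, 0.006, -0.143, -0.017, 0, 0, 0, 1, 0, 0, 0, 0, 0, 0])

```text
time_s: 66.68
tcp_pos: [0.5345, 0.3282, 0.1827]
tcp_rot: [-180.0, -0.1, 2.4]
contact_force: [-0.9, 0.6, -0.2]
opening: -0.0001
grip_force: 0.0
```

step_arm(moves=[1, 0.006, -0.137, -0.065, 0, 0, 0, 1, 0.006, -0.137, -0.065, 0, 0, 0, 1, 0.005, -0.107, -0.107, 0, 0, 0, 1, 0.005, -0.107, -0.107, 0, 0, 0, 1, 0.003, -0.073, -0.098, 0, 0, 0, 1, 0.003, -0.073, -0.098, 0, 0, 0, 1, 0, -0.02, -0.08, 0, 0, 0, 1, 0, 0, 0, 0, 0, 0])

```text
time_s: 67.68
tcp_pos: [0.5379, 0.2306, 0.0879]
tcp_rot: [180.0, 0.1, 2.5]
contact_force: [0.2, 0.8, -0.0]
opening: -0.0001
grip_force: 0.0
```

step_arm(moves=[1, 0, 0, -0.05, 0, 0, 0, 1, 0, 0, -0.03, 0, 0, 0, 1, 0, 0, -0.02, 0, 0, 0, 1, 0, 0, -0.008, 0, 0, 0, 1, 0, 0, 0, 0, 0, 0, 1, 0, 0, 0, 0, 0, 0])

```text
time_s: 68.42
tcp_pos: [0.5383, 0.2306, 0.0727]
tcp_rot: [-180.0, -0.0, 2.5]
contact_force: [0.0, -0.5, 0.3]
opening: 0.0002
grip_force: 0.0
```

step_arm(moves=[1, 0, 0, -0.01, 0, 0, 0, 1, 0, 0, -0.007, 0, 0, 0, 1, 0, 0, 0, 0, 0, 0])

```text
time_s: 68.8
tcp_pos: [0.5384, 0.2307, 0.0712]
tcp_rot: [-180.0, -0.1, 2.5]
contact_force: [-2.0, -0.8, 8.6]
opening: 0.0002
grip_force: 4.8
```

step_arm(moves=[1, 0, 0, 0.1, 0, 0, 0, 1, 0, 0, 0.3, 0, 0, 0, 1, 0, 0, 0.3, 0, 0, 0, 1, 0, 0, 0.3, 0, 0, 0, 1, -0.1, 0, 0.3, 0, 0, 0, 1, -0.3, 0, 0.2, 0, 0, 0, 1, -0.3, 0, 0, 0, 0, 0, 1, 0, 0, 0, 0, 0, 0, 1, 0, 0, 0, 0, 0, 0])

```text
time_s: 69.92
tcp_pos: [0.4337, 0.2306, 0.2956]
tcp_rot: [-180.0, -0.1, 2.5]
contact_force: [-0.0, -0.0, -0.0]
opening: -0.0001
grip_force: 0.0
```

```bash
python3 - <<'E'
from meas import *
s=cam('scene');d=cam('side')
im=np.zeros((600,800,3),np.uint8)
im[:300,:400]=cv2.resize(s['image'][140:290,90:290],(400,300),interpolation=cv2.INTER_CUBIC)
im[:300,400:]=cv2.resize(d['image'][140:290,230:430],(400,300),interpolation=cv2.INTER_CUBIC)
im[300:,:400]=cv2.resize(s['image'][130:265,270:450],(400,300),interpolation=cv2.INTER_CUBIC)
im[300:,400:]=cv2.resize(d['image'][80:200,110:270],(400,300),interpolation=cv2.INTER_CUBIC)
cv2.imwrite('pics/fin.png',im[...,::-1]);print(ctrl.get_obs()['tcp_pos'],ctrl.get_obs()['time_s'])
E
```

```text
[0.4339648  0.23050434 0.294931  ] 70.025
```

View pics/fin.png

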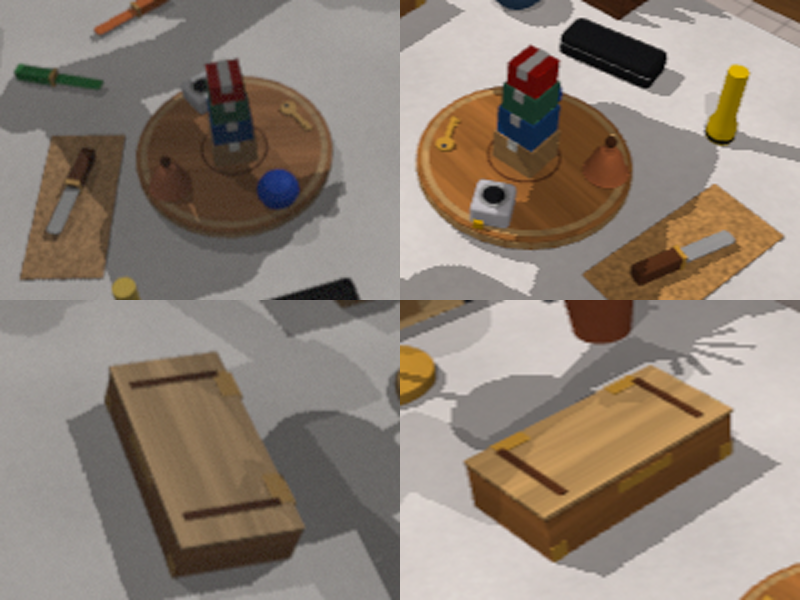

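The picture shows the column (kraft, blue, green, red) upright on the circle, the opener on its mat and the lid shut.

```bash
python3 -c "
from workcell import ctrl
print(ctrl.close_job())"
```

```text
the job is handed in; nothing more can be done
None
```

The job is handed in at about 70 s: all four cartons are stacked largest to smallest on the turntable's middle, the opener is on its mat (put back a second time after it was knocked partly off), and the lid is shut; the judge's result was not shown.

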